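# Roll a tubular filter into the V-cradle and push it onto the test port

## Task

Roll the blue tubular filter slowly across the bench by its side, up the ramp and into the V-cradle of the return-loss tester, then push it along the V with a fingertip on its black load end until its brass plug is fully home in the tester's brass port, and take the hand away. Only push it, gently: do not grip, lift or fling the filter, and leave the other things on the bench where they are.

Things in the scene. Friction and masses are not known exactly. Their poses are not given: they have to be found in the camera images.
- filter: Tubular coaxial filter lying on the bench: smooth, slippery blue enamelled cylinder (friction about 0.4), 40 mm diameter, 130 mm long, about 0.4 kg, free to roll. Its x axis is the tube's axis; origin on the axis at mid tube (20 mm above the bench at the start). Brass plug, 18 mm diameter, 15 mm long, at the +x end; black round load, 26 mm diameter, 28 mm long, at -x. White label up at the start; y and z axes turn as it rolls.
- plug_shoulder (a point): centre of the tube's end face on the plug side (the plug starts here), on the axis, 65 mm from the filter's origin
- load_end (a point): centre of the black load's free end face, on the axis, 93 mm from the filter's origin on the -x side
- fixture: Fixed return-loss test fixture: metal V-cradle with a grey tester box at its end. Origin at bench level under the V's line. x axis along the V towards the tester, y axis out of the roll-in side, z up. The filter starts 0.17 to 0.25 m out in y, its plug towards the tester's end and clear of it. Cradle from x = -85 to +95 mm; box from x = 115 to 245 mm, 180 mm wide, 68 mm high.
- ramp_foot (a point): middle of the ramp's lower edge, at bench level, 87 mm from the V's line on the roll-in side (fixture y = +87 mm, x = +5 mm); from here a plain ramp rises at 12 degrees to the near lip. Pushed at or below half its height the filter rolls up easily; pushed above half height it can wedge
- near_lip (a point): middle of the V's near lip, the top edge of the ramp: fixture y = +21 mm, 14 mm above the bench, x = +5 mm; the V goes down from here at 30 degrees
- v_bottom (a point): middle of the bottom of the V: fixture y = 0, 2 mm above the bench, x = +5 mm. The far side of the V rises at 30 degrees to a taller land at y = -48 mm, 30 mm high, which ends upright at y = -70 mm. A filter seated in the V has its axis at y = 0, 25 mm above the bench
- port_rim (a point): centre of the mouth of the brass port, 25 mm above the bench on the axis of a seated filter, fixture x = 99 mm; axes as the fixture's. Fixed collar, 34 mm outside, 24 mm bore, 16 mm deep, opening towards -x. The plug is fully home when the tube's end face (plug_shoulder) meets this rim. Nothing latches; sliding the filter along the V takes about 1 to 3 N.
- multimeter: grey handheld multimeter lying on its back, 165 x 78 x 36 mm; origin centre of its underside. Leave it alone
- solder_reel: white reel standing on its flange, 62 mm wide, 46 mm high; origin centre of its underside. Leave it alone
- cleaner_bottle: white bottle with a blue cap, 58 mm wide, 130 mm high; origin centre of its underside. Leave it alone
- attenuator: small dark steel round attenuator standing on end, 32 mm wide, 66 mm high; origin centre of its underside. Leave it alone
- screwdriver: red-handled screwdriver lying down, 170 mm long along its x; origin at its underside. Leave it alone
- spanner: steel spanner lying flat, 150 mm long along its x; origin at its underside. Leave it alone
- board_tray: black open tray with a green circuit board in it, 150 x 110 x 30 mm; origin centre of its underside. Leave it alone
Not all that is in view belongs to the job. Leave any orange or red look-alike of the filter alone.

How it is judged:
On the way, in this order (a step that is already met when the one before it is completed fails the run):
1. the filter is rolling on its side: its label has turned over to face downwards (angle between filter's own z axis and vertical above 2 rad), for 0.02 s.
2. the filter lies in the V, along it (y of filter in the frame of fixture between -0.004 and 0.004 m and height (world z) of filter between 0.0225 and 0.0285 m and angle between the x axis of filter and the x axis of fixture, either way round below 0.04 rad), for 0.2 s.
At the end, for the whole second after the job is handed in: The filter lies at rest in the V (axis within 4 mm of the V's line and 3 mm of the seated height, within 0.04 rad of its direction) with the plug fully home: the tube's end face within 3 mm of the port's rim along the V and 5 mm overall, and nothing else has been moved (all of step 2 and x of plug_shoulder in the frame of port_rim above -0.003 m and distance between plug_shoulder and port_rim below 0.005 m and linear speed of filter below 0.01 m/s and angular speed of filter below 0.2 rad/s); the robot touches nothing.
It fails at once if the filter is lifted: its axis more than 40 mm above the bench (34 mm is the most that rolling over the lip needs), or more than 28 mm while still short of the ramp (height (world z) of filter above 0.04 m or (y of filter in the frame of fixture above 0.1 m and height (world z) of filter above 0.028 m)).
It fails at once if the filter is gripped or pressed hard: more than 35 N from the fingers (contact force between the fingers and filter above 35 N).
It fails at once if the filter is flung: faster than 0.6 m/s (linear speed of filter above 0.6 m/s).
It fails at once if another thing on the bench is moved by more than 15 mm or tipped (distance of any of multimeter, solder_reel, cleaner_bottle, attenuator, screwdriver, spanner, board_tray from where it was at the start of the episode above 0.015 m or angle between any of solder_reel, cleaner_bottle, attenuator, board_tray, multimeter's own z axis and vertical above 0.3 rad).
It also fails if it takes over 45 s, if anything falls off the work surface, if the arm or the gripper's body presses on something with over 40 N, if the wrist force passes 120 N, or if a joint passes its speed limit or range.

## Robot

A 6-joint arm with a two-finger parallel gripper is mounted at the origin on the work surface. World frame = base frame: x ahead of the robot, y to its left, z up, the work surface at z = 0. Lengths are in m, angles in rad, forces in N, time in s.
With the tool pointing down it reaches from about 0.425 to 0.95 m from the base axis. Payload 3.5 kg.
Tool frame: the origin (TCP) lies at the centre of the arm's flange, where the gripper is bolted on; the fingertips stand 173 mm ahead of it and the grasp point (between the pads) lies 155 mm ahead of it (ctrl.tcp_to_grasp is the distance from the TCP to the grasp point, in m); z points along the fingers, x is the direction in which the jaws open and shut, and the axes are right-handed (so a half turn about z gives the same grasp; the last joint's range is limited). The gripper opens to 85 mm and grips with 20 to 120 N. Pads are 22 mm wide; open, the fingers measure 114 mm over their backs; the gripper's body (76 mm by 85 mm) begins 54 mm behind the grasp point. The pads swing forward as they close: fully open they stand 13 mm farther back than shut.
Start: joints at [0.956, 0.286, 1.577, -0, 1.279, -0.15], TCP at [0.303, 0.603, 0.405] pointing down, gripper open.
Joint ranges: [-2.77, 2.77], [-0.9, 2.22], [0.21, 2.48], [-1.53, 4.67], [0.24, 2.81], [-2.84, 2.84]. Speed limits (rad/s): [2.79, 2.79, 3.14, 3.14, 3.14, 3.14].

## Interface

Orientations are given as a unit quaternion [x, y, z, w].
In Python, from plant import readout, imaging, ctrl, spotter gives the robot as it stands.
- The arm moves only by the tool apply_moves, never from a script. Its argument "steps" is a list of rows, each an object of numbers: "tx", "ty", "tz": the shift along the tool's x, y, z in mm; "wx", "wy", "wz": the turn, a rotation vector about the tool's x, y, z in rad. In form: [{"tx": .., "ty": .., "tz": .., "wx": .., "wy": .., "wz": ..}, ...]. A call has 1 to 12 rows; each row is the pose to reach, as a shift and turn from the pose commanded when the call began, along the tool's axes at that moment; what a row does not reach only later rows make up. A row lasts 1/10 s, in which the tool goes at most 50 mm and 8.59 degrees, less where a joint would pass 70% of its speed; a pose out of reach is approached as far as the arm can. A call with a gripper value outside its range is refused whole. "hand" is the opening, from 0 (shut) to 1 (fully open), set as the call begins (left out, the last holds). The fingers move at their own pace and stop on an object; "force" is the grip in N (left out, the last holds). Time passes only in rows, so rows that repeat a pose let the fingers close. It gives the time, the measured TCP pose, the force and the opening at its end, in the units of the state.
- readout.get_state(): the state, without advancing time (a new reading comes with each control period).
- imaging.read_camera(name): name is "scene" or "side" or "wrist"; returns a dict with "img" (420x560x3 uint8, red, green, blue), "vfov" (degrees; the focal length in pixels is half the picture's height over the tangent of half this angle, whatever the lens; pixels are square), "cx", "cy" (the principal point, pixels), "k1" (the pictures are not rectified: a ray, as slopes to the right and down, at radius r is drawn at 1 + k1 r^2 times it, then the intrinsics apply), "R" (3x3) and "t" (3): a world point X has camera coordinates R X + t; the wrist camera has in their place "tool_from_camera" (4x4, takes a point from camera to tool coordinates, whose origin is the TCP and whose axes are the tool frame's). Camera axes: x right, y down, z forward; pixel columns grow to the right and rows downward; lengths in m; the calibration is good to about 2 mm. A picture is of the moment at which its call begins: read the wrist's pose just before it. There is no depth.
- ctrl.sign_off(): hands the job in, once; it reports no verdict.
Trained networks look in the newest picture that a camera, given by its name, has taken for a name from the list of things; names that differ only in an ending like _2 or _b are one class to them, and where a whole thing is asked for, a point or a joint stands for the part that bears it (a point fixed in the world has none). Each returns a list of dicts, best first, with "confidence" (0 to 1); they miss things now and then, are a little off and sometimes report something else, mostly with a low value. They report only what shows in the picture. A call takes as long as a camera call. They do not tell look-alikes from the thing itself.
- spotter.trace(camera, label): "region" (420x560 bool, what is visible of it) and "uv" ([column, row] in pixels, amid what is visible of it).
The state is a dict: "time": time; "qpos": joint angles; "dq": joint speeds; "joint_efforts": joint torques, N m; "eef_pos": TCP position; "tcp_rot": TCP orientation; "contact_force": force on the tool from outside, world axes, zero at the start; "wrist_torque": the same for the moment, N m; "opening": opening from 0.0 (shut) to 1.0 (fully open).
Only numpy, scipy, OpenCV 4.12 (cv2) and the standard library are available. Lean on these libraries where they do the work, as an engineer would, in place of code of your own. Each camera call takes 0.05 s, during which the arm holds its last target.

## Working session

There is one attempt and no reset: what is moved stays moved. The work goes in short steps, Python scripts to look and compute and a tool call to move; the robot and the scene stay as the last step left them, time stands still between calls to the robot, and variables do not carry over. Pictures are saved under pics/ and viewed, and the job is handed in when it is done.

Besides the shell and the picture viewer there is one more tool, called as name(argument=value, ...) on one line, values as JSON. apply_moves: Moves the arm, as the interface text tells. Its arguments: {"type":"object","properties":{"steps":{"type":"array","items":{"type":"object","properties":{"tx":{"type":"number"},"ty":{"type":"number"},"tz":{"type":"number"},"wx":{"type":"number"},"wy":{"type":"number"},"wz":{"type":"number"}}}},"hand":{"type":"number"},"force":{"type":"number"}},"required":["steps"]}

```bash
mkdir -p pics; python3 - <<'E'
from plant import readout, imaging, ctrl, spotter
import cv2
s=readout.get_state(); print(s)
for n in ["scene","side","wrist"]:
    c=imaging.read_camera(n); cv2.imwrite(f"pics/{n}0.png",c["img"][:,:,::-1])
    print(n,{k:v for k,v in c.items() if k!="img"})
print(readout.get_state()["time"], ctrl.tcp_to_grasp)
E
```

```text
{'time': 0.0, 'qpos': array([ 9.55992282e-01,  2.87192202e-01,  1.57815182e+00,  1.79713887e-05,
        1.27859837e+00, -1.50002983e-01]), 'dq': array([ 0.00018306,  0.00107153, -0.00108565,  0.00160653,  0.00078131,
       -0.00032312]), 'joint_efforts': array([-5.51878584e-04, -4.05989027e+01, -2.92619920e+01, -1.53623491e-04,
        6.03590408e-03, -5.04708296e-06]), 'eef_pos': array([0.30239784, 0.60320205, 0.40334264]), 'tcp_rot': array([ 8.50954647e-01,  5.25237858e-01, -1.08412278e-03,  4.52840665e-04]), 'contact_force': array([ 0.0862288 ,  0.40794509, -0.72617648]), 'wrist_torque': array([-0.03137395,  0.03982148, -0.00129021]), 'opening': 0.9972325840387547}
scene {'vfov': 56.856764607489524, 'cx': 283.61233401404974, 'cy': 213.7151534917477, 'k1': -0.05621565012496816, 'R': array([[-0.68978178,  0.72384982, -0.01557368],
       [ 0.47926209,  0.44037139, -0.75919753],
       [-0.54268679, -0.53114449, -0.65067394]]), 't': array([ 0.31028966, -0.22712261,  1.66924394])}
side {'vfov': 50.91382609361419, 'cx': 282.5804936043232, 'cy': 215.6298463927433, 'k1': 0.04888251824674597, 'R': array([[ 0.96114348, -0.27567882,  0.01429667],
       [-0.20640667, -0.75208831, -0.62590691],
       [ 0.18330164,  0.59863542, -0.77976672]]), 't': array([-0.47386469,  0.1554187 ,  1.15557412])}
wrist {'vfov': 62.09366258059533, 'cx': 274.88449640581837, 'cy': 205.85800018136936, 'k1': 0.008776836408852505, 'tool_from_camera': array([[ 9.99998942e-01, -1.89249868e-04,  1.44245979e-03,
        -9.93026247e-04],
       [-2.93321574e-04,  9.44913486e-01,  3.27320054e-01,
        -8.31465113e-02],
       [-1.42494499e-03, -3.27320131e-01,  9.44912431e-01,
         2.99373656e-02],
       [ 0.00000000e+00,  0.00000000e+00,  0.00000000e+00,
         1.00000000e+00]])}
0.15 0.1547
```

View pics/scene0.png

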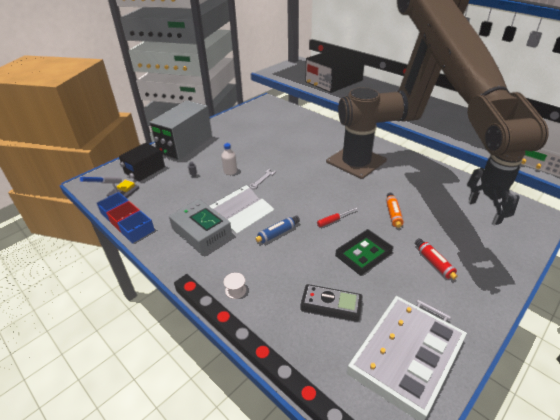

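View pics/side0.png

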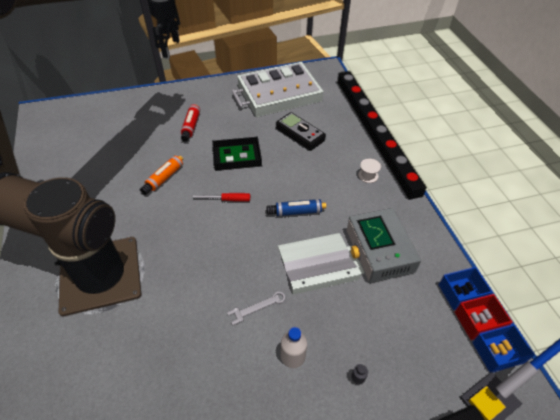

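View pics/wrist0.png

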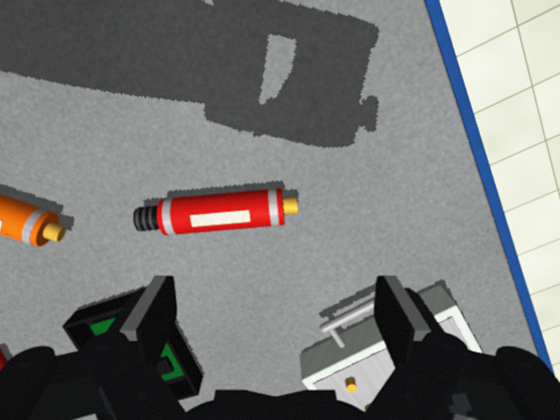

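The blue filter is at scene (277,230) and side (299,208), with the fixture at scene (215,215) and side (345,255). The look-alikes are orange at scene (395,210) and red at scene (437,258). I choose the blue one and will check it in close crops.

```bash
cat > h.py <<'E'
import numpy as np, cv2
from scipy.spatial.transform import Rotation as Ro
from plant import readout, imaging, ctrl, spotter
def cam(n):
    if n=="wrist":
        s=readout.get_state()
    c=imaging.read_camera(n)
    if n=="wrist":
        T=np.eye(4);T[:3,:3]=Ro.from_quat(s["tcp_rot"]).as_matrix();T[:3,3]=s["eef_pos"]
        M=np.linalg.inv(T@np.array(c["tool_from_camera"]));c["R"]=M[:3,:3];c["t"]=M[:3,3]
    return c
def K(c):
    f=c["img"].shape[0]/2/np.tan(np.radians(c["vfov"])/2)
    return f
def proj(c,X):
    X=np.atleast_2d(X);p=X@c["R"].T+c["t"];s=p[:,:2]/p[:,2:];r2=(s**2).sum(1,keepdims=True)
    return s*(1+c["k1"]*r2)*K(c)+[c["cx"],c["cy"]]
def ray(c,uv):
    d=(np.atleast_2d(uv)-[c["cx"],c["cy"]])/K(c);s=d.copy()
    for _ in range(20): s=d/(1+c["k1"]*(s**2).sum(1,keepdims=True))
    v=np.c_[s,np.ones(len(s))]@c["R"]
    return -c["R"].T@c["t"], v/np.linalg.norm(v,axis=1,keepdims=True)
def onz(c,uv,z):
    o,v=ray(c,uv);return o+v*((z-o[2])/v[:,2:])
def crop(c,name,x0,y0,w,h,k):
    im=c["img"][y0:y0+h,x0:x0+w,::-1];cv2.imwrite(name,cv2.resize(im,None,fx=k,fy=k,interpolation=cv2.INTER_CUBIC))
E
python3 - <<'E'
from h import *
import pickle
out={}
for n in ["scene","side"]:
    c=cam(n);out[n]=c
    for l in ["filter","fixture"]:
        for d in spotter.trace(n,l):
            print(n,l,d["confidence"],d["uv"],d["region"].sum(), onz(c,[d["uv"]],.02)); out[n,l]=out.get((n,l),[])+[d]
crop(out["scene"],"pics/cs.png",160,170,150,100,5)
crop(out["side"],"pics/cd.png",260,180,170,120,4)
pickle.dump(out,open("o.pkl","wb"))
E
```

```text
scene filter 0.97 [276.2, 228.5] 561 [[0.55254127 0.06338115 0.02      ]]
scene filter 0.67 [398.5, 210.2] 375 [[0.18615446 0.31898027 0.02      ]]
scene filter 0.67 [434.4, 258.7] 615 [[0.31625781 0.52637899 0.02      ]]
scene fixture 0.58 [214.8, 219.4] 3599 [[ 0.66558365 -0.12868053  0.02      ]]
side filter 0.8 [295.6, 207.9] 731 [[0.55172656 0.06845635 0.02      ]]
side filter 0.71 [191.5, 122.9] 415 [[0.31938663 0.52309572 0.02      ]]
side filter 0.61 [161.0, 174.1] 621 [[0.19260315 0.30653963 0.02      ]]
side filter 0.25 [256.4, 308.4] 503 [[ 0.36546488 -0.21166208  0.02      ]]
side fixture 0.92 [357.2, 254.7] 7279 [[ 0.66298842 -0.13102455  0.02      ]]
```

View pics/cs.png

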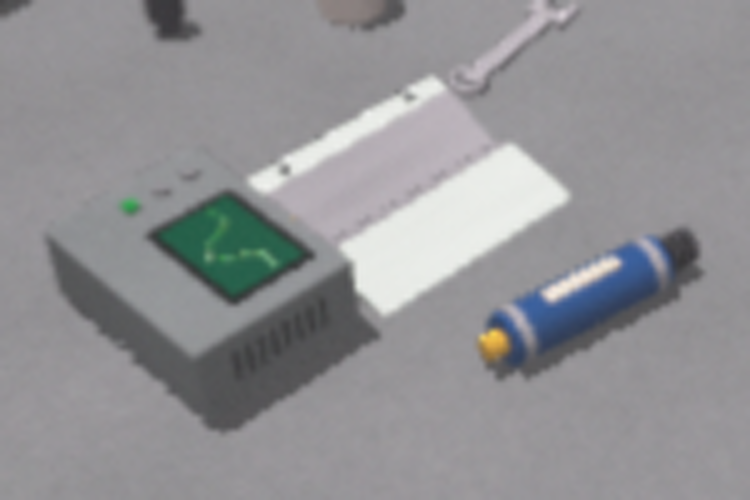

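View pics/cd.png

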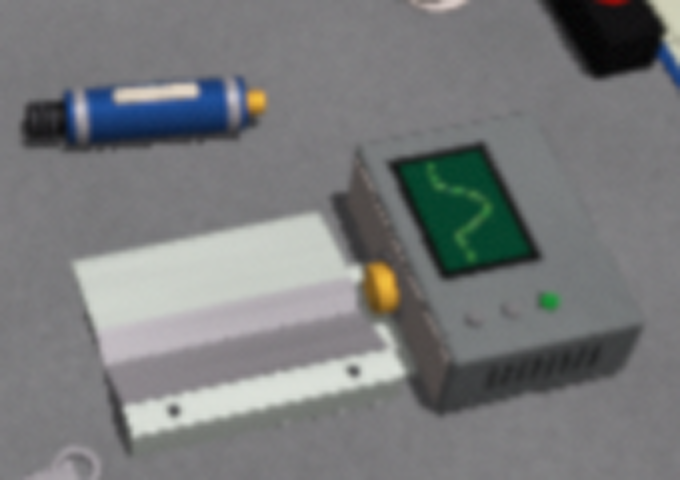

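```bash
cat > fit.py <<'E'
from h import *
import pickle
from scipy.optimize import least_squares
o=pickle.load(open("o.pkl","rb"))
side=[((-85,87,0),(73,262)),((95,87,0),(322,212)),((-85,21,14),(103,335)),((-85,-70,30),(133,435)),((-85,-48,30),(125,402)),((115,90,68),(357,150)),((115,-90,68),(440,365)),((245,-90,68),(640,325)),((245,90,68),(532,112))]
scene=[((-85,87,0),(570,195)),((95,87,0),(385,315)),((-85,-70,30),(435,75)),((-85,21,14),(513,143)),((115,-90,68),(205,150)),((245,-90,68),(48,235)),((245,90,68),(195,360)),((115,90,68),(352,265))]
def W(p,L):
    c,s=np.cos(p[2]),np.sin(p[2]);L=np.array(L)/1000.
    return np.c_[c*L[:,0]-s*L[:,1]+p[0],s*L[:,0]+c*L[:,1]+p[1],L[:,2]]
def res(p,w=("side","scene")):
    r=[]
    for n,pts,k,off in(("side",side,4,(260,180)),("scene",scene,5,(160,170))):
        if n in w:
            uv=(np.array([b for a,b in pts])+.5)/k-.5+off
            r.append((proj(o[n],W(p,[a for a,b in pts]))-uv).ravel())
    return np.concatenate(r)
for w in (("side","scene"),("side",),("scene",)):
    s=least_squares(lambda p:res(p,w),[.62,-.1,.1],loss="soft_l1");print(w,s.x,np.abs(s.fun).max(),np.sqrt((s.fun**2).mean()))
    if len(w)==2: F=s.x;print(s.fun.reshape(-1,2).round(1).tolist())
np.save("F.npy",F)
# filter: axis fit to key points plug tip, load end at axis height
a=onz(o["side"],[(np.array((262,102))+.5)/4-.5+(260,180),(np.array((27,122))+.5)/4-.5+(260,180)],.02)
b=onz(o["scene"],[(np.array((485,346))+.5)/5-.5+(160,170),(np.array((692,246))+.5)/5-.5+(160,170)],.02)
R=np.array([[np.cos(F[2]),np.sin(F[2])],[-np.sin(F[2]),np.cos(F[2])]])
for q in(a,b):
    d=q[0]-q[1];print(q.round(4).tolist(),np.linalg.norm(d),np.arctan2(d[1],d[0]));print((R@(q[:,:2]-F[:2]).T).T)
E
python3 fit.py
```

```text
('side', 'scene') [ 0.55089478 -0.12035827 -0.03034471] 3.1113290399949847 1.109865851477861
[[-0.7, 0.0], [-1.4, 0.2], [-2.2, -1.4], [-0.7, 0.1], [-0.9, 0.8], [-0.7, -1.4], [3.1, -0.0], [1.6, -0.4], [0.0, -0.5], [0.5, 0.7], [-0.3, 0.7], [-0.8, 0.6], [-0.3, 0.4], [-2.0, -1.3], [-2.1, -1.3], [-0.8, -0.0], [0.2, -0.8]]
('side',) [ 0.55196335 -0.12092909 -0.03354301] 3.549748121556604 1.2052753196900081
('scene',) [ 0.54960162 -0.11927124 -0.02277654] 1.5244897195597389 0.8322153353107836
[[0.6381, 0.0557, 0.02], [0.4677, 0.0828, 0.02]] 0.17252188343848307 -0.15763923549173314
[[ 0.08183841  0.17863658]
 [-0.08928759  0.20053841]]
[[0.6325, 0.0508, 0.02], [0.4651, 0.0846, 0.02]] 0.17086550082362026 -0.19914098529871854
[[ 0.07641578  0.17351803]
 [-0.09202133  0.20222273]]
```

```bash
cat >> h.py <<'E'
def toolR(yaw,tilt=0.):
    # tool x along (cos yaw, sin yaw); z down; tilt: tips lean towards tool +y (world -y)
    x=np.array([np.cos(yaw),np.sin(yaw),0]);z=np.array([0,0,-1.]);y=np.cross(z,x)
    R=np.c_[x,y,z]; return R@Ro.from_rotvec([-tilt,0,0]).as_matrix()
def rel(pos,R,s=None):
    s=s or readout.get_state();R0=Ro.from_quat(s["tcp_rot"]).as_matrix()
    return np.r_[R0.T@(np.array(pos)-s["eef_pos"])*1000,Ro.from_matrix(R0.T@R).as_rotvec()]
E
python3 - <<'E'
from h import *
print(rel([.55,.05,.42],toolR(-.1)).round(3))
import pickle;o=pickle.load(open("o.pkl","rb"))
for n,pts in(("scene",dict(sd=(320,222),sd2=(356,212),tray=(365,268),tray2=(338,250),mm=(303,300),mm2=(312,288),reel=(235,292),sp=(250,188),bottle=(230,172))),("side",dict(sdh=(249,199),tray=(261,163),trayL=(215,168),mm=(277,127),reel=(368,180),sp=(283,298),bottle=(293,362)))):
    for k,v in pts.items(): print(n,k,onz(o[n],[v],0.0).round(3))
E
```

```text
[-383.744  469.287  -15.288    0.       0.       1.206]
scene sd [[0.408 0.138 0.   ]]
scene sd2 [[0.277 0.2   0.   ]]
scene tray [[0.479 0.379 0.   ]]
scene tray2 [[0.474 0.269 0.   ]]
scene mm [[0.702 0.318 0.   ]]
scene mm2 [[ 0.651  0.309 -0.   ]]
scene reel [[0.818 0.152 0.   ]]
scene sp [[ 0.439 -0.194  0.   ]]
scene bottle [[ 0.42  -0.338  0.   ]]
side sdh [[0.432 0.155 0.   ]]
side tray [[0.505 0.294 0.   ]]
side trayL [[0.358 0.31  0.   ]]
side mm [[0.602 0.451 0.   ]]
side reel [[0.809 0.133 0.   ]]
side sp [[ 0.439 -0.192  0.   ]]
side bottle [[ 0.416 -0.355  0.   ]]
```

apply_moves(steps=[{"tx":-384,"ty":469,"tz":-15,"wz":1.206},{"tx":-384,"ty":469,"tz":-15,"wz":1.206},{"tx":-384,"ty":469,"tz":-15,"wz":1.206},{"tx":-384,"ty":469,"tz":-15,"wz":1.206},{"tx":-384,"ty":469,"tz":-15,"wz":1.206},{"tx":-384,"ty":469,"tz":-15,"wz":1.206},{"tx":-384,"ty":469,"tz":-15,"wz":1.206},{"tx":-384,"ty":469,"tz":-15,"wz":1.206},{"tx":-384,"ty":469,"tz":-15,"wz":1.206},{"tx":-384,"ty":469,"tz":-15,"wz":1.206},{"tx":-384,"ty":469,"tz":-15,"wz":1.206},{"tx":-384,"ty":469,"tz":-15,"wz":1.206}])

```text
$.steps[0]: bad value
```

apply_moves(steps=[{"tx":0},{"tx":0},{"tx":0}])

```text
$.steps[0]: bad value
```

```bash
python3 - <<'E'
from h import *
import pickle
c=cam("wrist");cv2.imwrite("pics/w1.png",c["img"][:,:,::-1]);pickle.dump(c,open("w1.pkl","wb"))
s=readout.get_state();print(s["time"],s["eef_pos"],s["qpos"])
F=np.load("F.npy")
for d in spotter.trace("wrist","filter"):
    print(d["confidence"],d["uv"],d["region"].sum()); 
print(rel([.55,-.14,.42],toolR(-.03)).round(3))
E
```

```text
0.5 [0.30254481 0.60338065 0.40468906] [ 9.55970144e-01  2.86326468e-01  1.57673345e+00 -1.32422535e-05
  1.27860223e+00 -1.50000279e-01]
0.67 [26.5, 222.4] 2313
0.6 [214.9, 211.5] 5570
[-553.609  554.447  -15.299   -0.       0.       1.136]
```

View pics/w1.png

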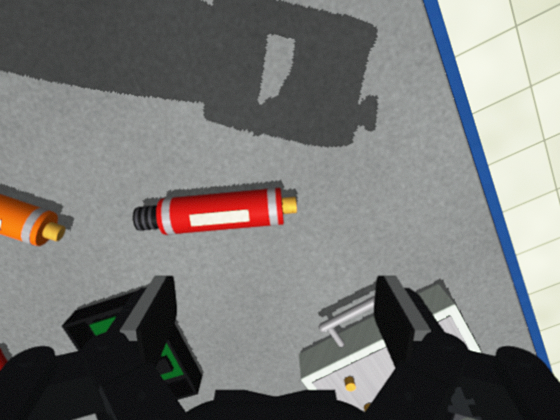

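Nothing moved, because every row needs all six values. I'm sending the move again in full.

apply_moves(steps=[{"tx":-384,"ty":469,"tz":-15,"wx":0,"wy":0,"wz":1.206},{"tx":-384,"ty":469,"tz":-15,"wx":0,"wy":0,"wz":1.206},{"tx":-384,"ty":469,"tz":-15,"wx":0,"wy":0,"wz":1.206},{"tx":-384,"ty":469,"tz":-15,"wx":0,"wy":0,"wz":1.206},{"tx":-384,"ty":469,"tz":-15,"wx":0,"wy":0,"wz":1.206},{"tx":-384,"ty":469,"tz":-15,"wx":0,"wy":0,"wz":1.206},{"tx":-384,"ty":469,"tz":-15,"wx":0,"wy":0,"wz":1.206},{"tx":-384,"ty":469,"tz":-15,"wx":0,"wy":0,"wz":1.206},{"tx":-384,"ty":469,"tz":-15,"wx":0,"wy":0,"wz":1.206},{"tx":-384,"ty":469,"tz":-15,"wx":0,"wy":0,"wz":1.206},{"tx":-384,"ty":469,"tz":-15,"wx":0,"wy":0,"wz":1.206},{"tx":-384,"ty":469,"tz":-15,"wx":0,"wy":0,"wz":1.206}])

```text
time: 1.75
eef_pos: [0.5474, 0.0537, 0.4201]
tcp_rot: [0.999, -0.05, 0.001, -0.0]
contact_force: [1.0, 0.4, -0.2]
opening: 0.998
```

```bash
python3 - <<'E'
from h import *
import pickle
c=cam("wrist");cv2.imwrite("pics/w2.png",c["img"][:,:,::-1]);pickle.dump(c,open("w1.pkl","wb"))
s=readout.get_state();print(s["time"],s["eef_pos"],s["dq"],s["qpos"])
for d in spotter.trace("wrist","filter"):
    print(d["confidence"],d["uv"],d["region"].sum()); 
print(rel([.55,-.14,.42],toolR(-.03)).round(3))
E
```

```text
1.8 [0.5498152  0.04808719 0.42038301] [ 0.08141272 -0.0308309   0.03418827  0.05139156  0.0262379   0.1519343 ] [-0.09589704  0.00197248  1.86541005 -0.00536459  1.2699079   0.01099289]
0.77 [276.9, 153.6] 5469
[ 2.15820e+01  1.89672e+02  4.96000e-01  2.00000e-03 -2.00000e-03
 -7.70000e-02]
```

View pics/w2.png

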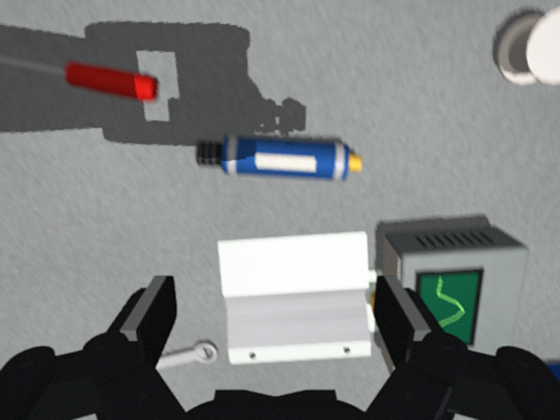

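```bash
python3 - <<'E'
from h import *
import pickle
c=cam("wrist");cv2.imwrite("pics/w3.png",c["img"][:,:,::-1]);pickle.dump(c,open("w1.pkl","wb"))
s=readout.get_state();print(s["time"],s["eef_pos"],s["dq"])
crop(c,"pics/w3a.png",180,120,200,75,4)
crop(c,"pics/w3b.png",205,205,200,165,4)
E
```

```text
1.9 [0.54792145 0.053024   0.41979419] [ 0.0638049  -0.01633179  0.02581662  0.01875637  0.01100066  0.01158169]
```

View pics/w3a.png

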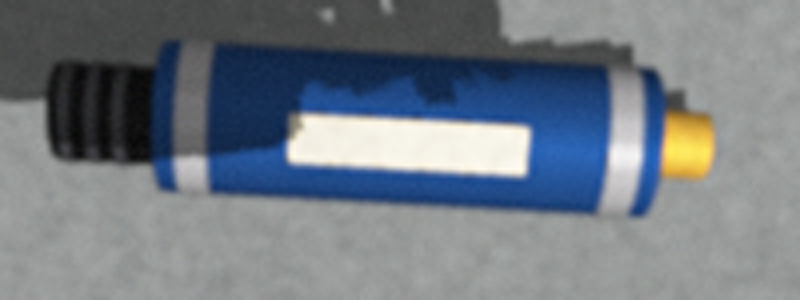

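View pics/w3b.png

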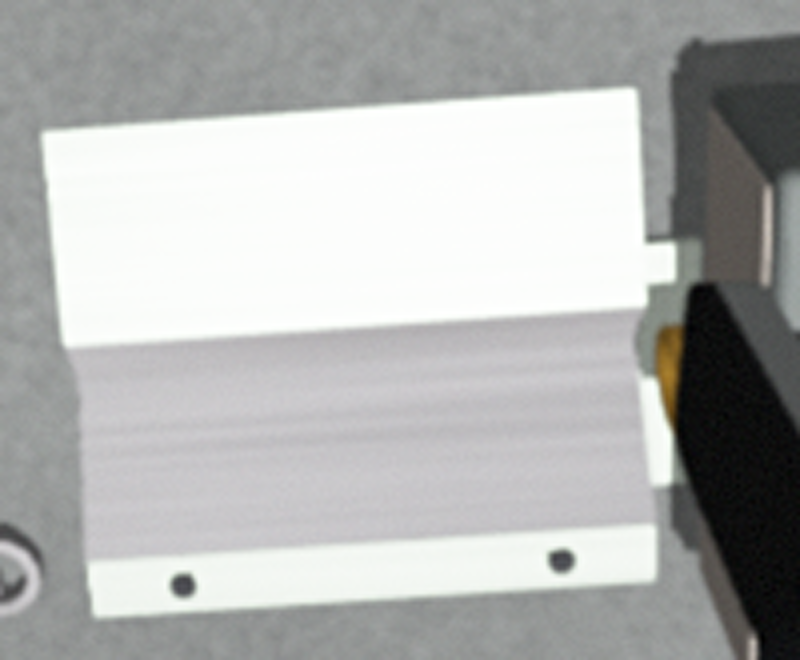

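```bash
cat > fit2.py <<'E'
exec(open("fit.py").read().split("# filter")[0])
w=pickle.load(open("w1.pkl","rb"));o["wrist"]=w
fx=[((-85,87,0),(43,131)),((95,87,0),(638,88)),((-85,21,14),(66,347)),((95,21,14),(645,307)),((-85,-48,30),(92,560)),((95,-48,30),(655,525)),((-85,-70,30),(94,617)),((95,-70,30),(655,580))]
uvf=(np.array([b for a,b in fx])+.5)/4-.5+(205,205)
r=lambda p:(proj(w,W(p,[a for a,b in fx]))-uvf).ravel()
s=least_squares(r,F);Fw=s.x;print("wrist fixture",s.x,s.fun.reshape(-1,2).round(1).tolist())
# filter in wrist: axis pts on z=.02 : mid of silhouettes
q=(np.array([(714,147),(49,110),(155,117),(660,142)])+.5)/4-.5+(180,120)
X=onz(w,q,.02);print(X.round(4).tolist())
d=X[0]-X[1];print(np.linalg.norm(d),np.arctan2(d[1],d[0]))
def loc(F,X):
    R=np.array([[np.cos(F[2]),np.sin(F[2])],[-np.sin(F[2]),np.cos(F[2])]]);return (R@(X[:,:2]-F[:2]).T).T
print("filter in fixture (wrist)",loc(Fw,X).round(4).tolist())
E
python3 fit2.py
```

```text
('side', 'scene') [ 0.55089478 -0.12035827 -0.03034471] 3.1113290399949847 1.109865851477861
[[-0.7, 0.0], [-1.4, 0.2], [-2.2, -1.4], [-0.7, 0.1], [-0.9, 0.8], [-0.7, -1.4], [3.1, -0.0], [1.6, -0.4], [0.0, -0.5], [0.5, 0.7], [-0.3, 0.7], [-0.8, 0.6], [-0.3, 0.4], [-2.0, -1.3], [-2.1, -1.3], [-0.8, -0.0], [0.2, -0.8]]
('side',) [ 0.55196335 -0.12092909 -0.03354301] 3.549748121556604 1.2052753196900081
('scene',) [ 0.54960162 -0.11927124 -0.02277654] 1.5244897195597389 0.8322153353107836
wrist fixture [ 0.55159721 -0.12387898 -0.02929796] [[0.5, 0.4], [-0.4, 0.4], [-0.1, -0.6], [0.3, -0.6], [-1.5, 0.3], [0.6, -0.2], [0.1, 0.0], [0.4, 0.3]]
[[0.6404, 0.0519, 0.02], [0.4655, 0.0806, 0.02], [0.4931, 0.0758, 0.02], [0.6261, 0.0548, 0.02]]
0.17729414466171123 -0.16283671056230148
filter in fixture (wrist) [[0.0837, 0.1783], [-0.0921, 0.2019], [-0.0643, 0.1979], [0.0693, 0.1807]]
```

```bash
cat >> h.py <<'E'
def tipgoal(tip,yaw,tilt,L=.160,s=None):
    R=toolR(yaw,tilt);return rel(np.array(tip)-L*R[:,2],R,s)
FX=np.array([.5515,-.122,-.030])
def f2w(x,y):
    c,s=np.cos(FX[2]),np.sin(FX[2]);return np.array([FX[0]+c*x-s*y,FX[1]+s*x+c*y])
E
python3 - <<'E'
from h import *
s=readout.get_state();print(s["eef_pos"])
a=tipgoal([.5667,.113,.06],-.16,.12);print(a.round(3))
b=tipgoal([.5667,.113,.025],-.16,.12);print(b.round(3))
E
```

```text
[0.54792145 0.053024   0.41979419]
[ 1.3344e+01 -8.0743e+01  2.0095e+02 -1.2000e-01 -4.0000e-03  5.5000e-02]
[ 1.3329e+01 -8.0743e+01  2.3595e+02 -1.2000e-01 -4.0000e-03  5.5000e-02]
```

apply_moves(steps=[{"tx":13,"ty":-81,"tz":150,"wx":-0.12,"wy":0,"wz":0.055},{"tx":13,"ty":-81,"tz":150,"wx":-0.12,"wy":0,"wz":0.055},{"tx":13,"ty":-81,"tz":150,"wx":-0.12,"wy":0,"wz":0.055},{"tx":13,"ty":-81,"tz":200,"wx":-0.12,"wy":0,"wz":0.055},{"tx":13,"ty":-81,"tz":236,"wx":-0.12,"wy":0,"wz":0.055},{"tx":13,"ty":-81,"tz":236,"wx":-0.12,"wy":0,"wz":0.055},{"tx":13,"ty":-81,"tz":236,"wx":-0.12,"wy":0,"wz":0.055}])

```text
time: 2.6
eef_pos: [0.5672, 0.136, 0.1825]
tcp_rot: [0.995, -0.076, -0.005, 0.06]
contact_force: [0.8, 0.3, 0.2]
opening: 0.997
```

```bash
python3 - <<'E'
from h import *
for n in("side","scene"):
    c=cam(n);s=readout.get_state();print(s["eef_pos"],Ro.from_quat(s["tcp_rot"]).as_matrix()[:,0])
    R=Ro.from_quat(s["tcp_rot"]).as_matrix()
    im=c["img"].copy()
    for x in(-.05,.05):
        p=proj(c,s["eef_pos"]+R@[x,.011,.160])[0];print(p);cv2.circle(im,tuple(int(round(v)) for v in p),1,(255,0,255),-1)
    c["img"]=im
    crop(c,f"pics/t_{n}.png",*( (230,130,150,120) if n=="side" else (220,150,150,120)),5)
print(readout.get_state()["time"])
E
```

```text
[0.56853032 0.13575025 0.18505338] [ 0.98819706 -0.15310776  0.00495719]
[279.34003208 197.44148271]
[312.89800398 194.44864797]
[0.56931981 0.13551146 0.18655372] [ 0.98810102 -0.15359219  0.00811295]
[294.16387407 228.13950344]
[270.22078251 240.92522043]
2.7
```

View pics/t_side.png

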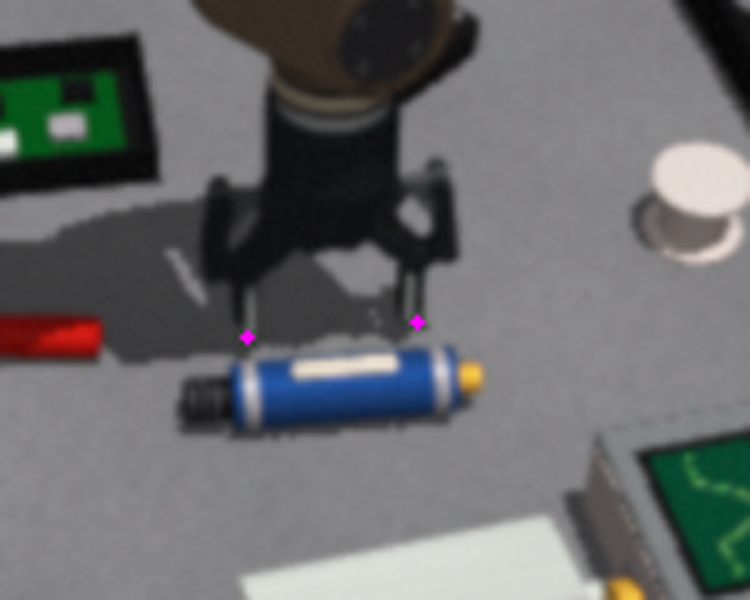

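View pics/t_scene.png

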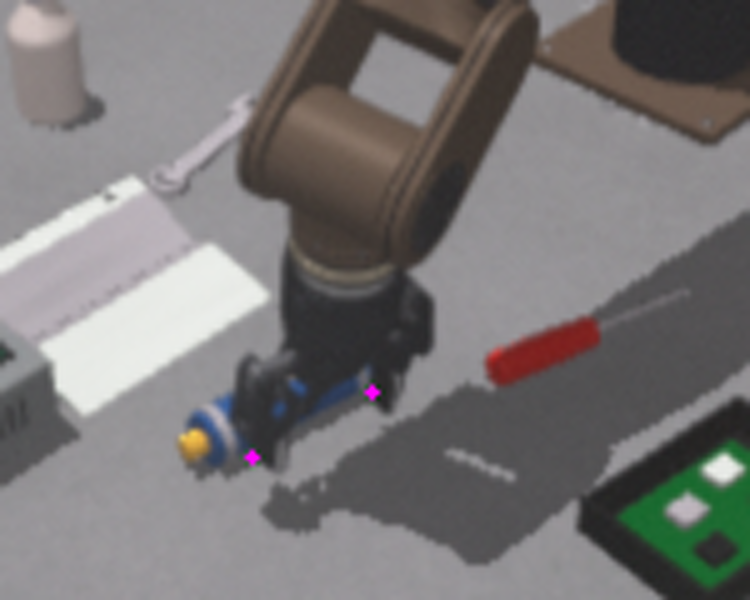

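apply_moves(steps=[{"tx":0,"ty":1,"tz":8,"wx":0,"wy":0,"wz":0},{"tx":0,"ty":2,"tz":14,"wx":0,"wy":0,"wz":0},{"tx":0,"ty":2,"tz":14,"wx":0,"wy":0,"wz":0},{"tx":0,"ty":2,"tz":14,"wx":0,"wy":0,"wz":0}])

```text
time: 3.1
eef_pos: [0.5676, 0.1311, 0.1703]
tcp_rot: [0.995, -0.078, -0.003, 0.06]
contact_force: [1.0, 0.7, -0.2]
opening: 1.001
```

```bash
python3 - <<'E'
from h import *
s=readout.get_state();R=Ro.from_quat(s["tcp_rot"]).as_matrix();print(s["eef_pos"],R[:,0],R[:,2],s["contact_force"])
print("tip",s["eef_pos"]+R@[0,0,.16], "front",s["eef_pos"]+R@[0,.011,.16])
E
```

```text
[0.56764444 0.13109173 0.17028677] [ 0.98794239 -0.15477637  0.00375582] [-0.01481734 -0.11867152 -0.992823  ] [ 0.95963407  0.74477155 -0.24620573]
tip [0.56527367 0.11210429 0.01143509] front [0.56357845 0.10131553 0.01274996]
```

apply_moves(steps=[{"tx":0,"ty":4,"tz":0.5,"wx":0,"wy":0,"wz":0},{"tx":0,"ty":8,"tz":1,"wx":0,"wy":0,"wz":0},{"tx":0,"ty":12,"tz":1.5,"wx":0,"wy":0,"wz":0},{"tx":0,"ty":15,"tz":1.8,"wx":0,"wy":0,"wz":0},{"tx":0,"ty":18,"tz":2.2,"wx":0,"wy":0,"wz":0},{"tx":0,"ty":21,"tz":2.5,"wx":0,"wy":0,"wz":0},{"tx":0,"ty":24,"tz":2.9,"wx":0,"wy":0,"wz":0},{"tx":0,"ty":27,"tz":3.2,"wx":0,"wy":0,"wz":0}])

```text
time: 3.9
eef_pos: [0.5633, 0.1043, 0.1699]
tcp_rot: [0.995, -0.077, -0.003, 0.06]
contact_force: [-0.8, 0.8, 0.6]
opening: 1.003
```

```bash
cat > look.py <<'E'
from h import *
import sys
tag=sys.argv[1]
s=readout.get_state();R=Ro.from_quat(s["tcp_rot"]).as_matrix()
print(s["time"],s["eef_pos"],"yaw",np.arctan2(R[1,0],R[0,0]),"tilt",np.arcsin(-R[1,2]),s["contact_force"],"front",s["eef_pos"]+R@[0,.011,.16])
c=cam("side");crop(c,f"pics/{tag}_side.png",250,170,160,120,5)
E
python3 look.py p1
```

```text
3.9 [0.56333407 0.10426415 0.16994238] yaw -0.15484557461243534 tilt 0.11901078001445058 [-0.82684198  0.76033254  0.58959535] front [0.55920705 0.07447771 0.0124091 ]
```

View pics/p1_side.png

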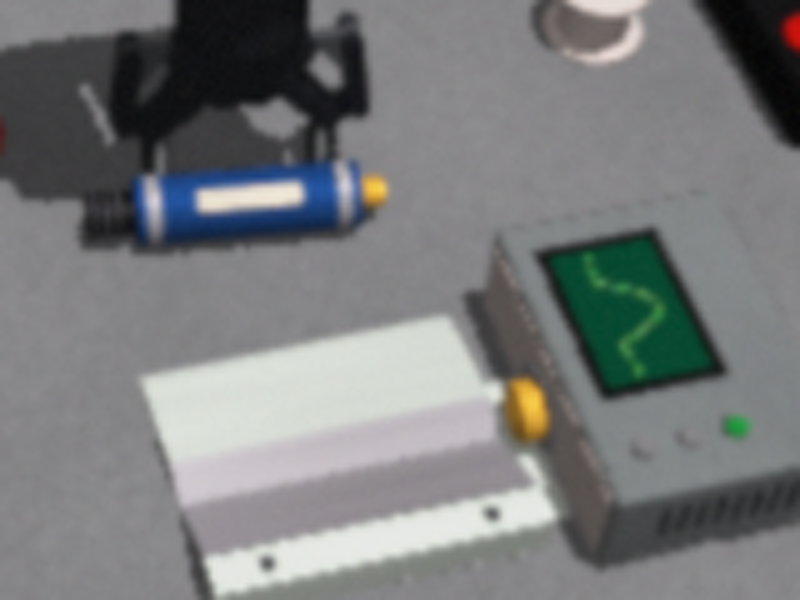

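apply_moves(steps=[{"tx":0,"ty":4,"tz":0.5,"wx":0,"wy":0,"wz":-0.01},{"tx":0.1,"ty":8,"tz":1,"wx":0,"wy":0,"wz":-0.02},{"tx":0.2,"ty":12,"tz":1.5,"wx":0,"wy":0,"wz":-0.03},{"tx":0.4,"ty":16,"tz":2,"wx":0,"wy":0,"wz":-0.04},{"tx":0.6,"ty":20,"tz":2.4,"wx":0,"wy":0,"wz":-0.05},{"tx":0.8,"ty":24,"tz":2.9,"wx":0,"wy":0,"wz":-0.06},{"tx":1.1,"ty":28,"tz":3.4,"wx":0,"wy":0,"wz":-0.07},{"tx":1.4,"ty":32,"tz":3.9,"wx":0,"wy":0,"wz":-0.08},{"tx":1.8,"ty":36,"tz":4.3,"wx":0,"wy":0,"wz":-0.09},{"tx":2.2,"ty":40,"tz":4.8,"wx":0,"wy":0,"wz":-0.1}])

```text
time: 4.95
eef_pos: [0.5593, 0.064, 0.17]
tcp_rot: [0.998, -0.027, -0.006, 0.06]
contact_force: [0.7, -0.3, 0.2]
opening: 0.998
```

```bash
python3 look.py p2
```

```text
4.95 [0.55931638 0.06401882 0.16999073] yaw -0.05470786781189402 tilt 0.1190139169869428 [ 0.65798481 -0.31674736  0.22961944] front [0.55629513 0.0341159  0.01245442]
```

View pics/p2_side.png

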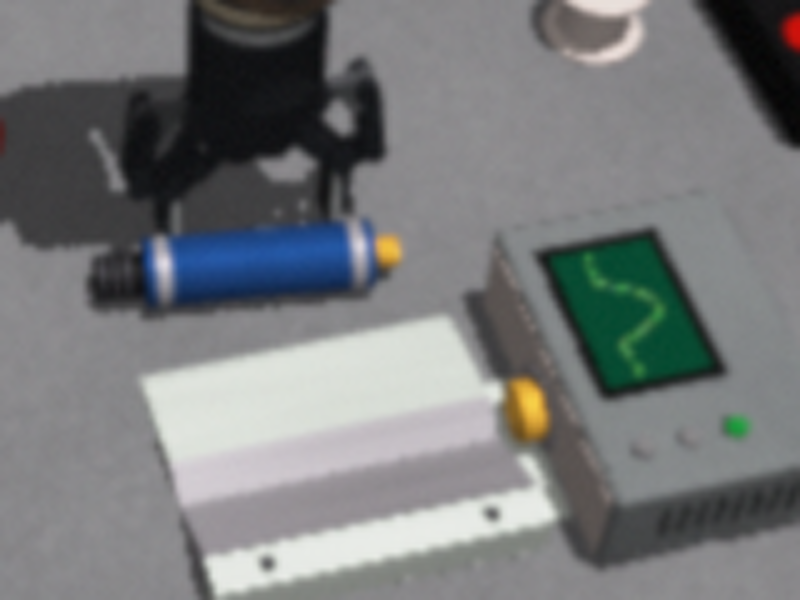

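apply_moves(steps=[{"tx":0,"ty":4,"tz":0.5,"wx":0,"wy":0,"wz":-0.006},{"tx":0.1,"ty":8,"tz":1,"wx":0,"wy":0,"wz":-0.012},{"tx":0.2,"ty":12,"tz":1.5,"wx":0,"wy":0,"wz":-0.018},{"tx":0.3,"ty":16,"tz":2,"wx":0,"wy":0,"wz":-0.025},{"tx":0.4,"ty":20,"tz":2.4,"wx":0,"wy":0,"wz":-0.025},{"tx":0.5,"ty":24,"tz":2.9,"wx":0,"wy":0,"wz":-0.025},{"tx":0.6,"ty":28,"tz":3.4,"wx":0,"wy":0,"wz":-0.025},{"tx":0.7,"ty":32,"tz":3.9,"wx":0,"wy":0,"wz":-0.025},{"tx":0.8,"ty":36,"tz":4.3,"wx":0,"wy":0,"wz":-0.025}])

```text
time: 5.9
eef_pos: [0.5581, 0.0278, 0.17]
tcp_rot: [0.998, -0.015, -0.007, 0.06]
contact_force: [-0.4, -0.3, 0.0]
opening: 1.002
```

```bash
python3 look.py p3
```

```text
5.9 [0.55808456 0.02776143 0.1699913 ] yaw -0.030801029483225436 tilt 0.1190053445725952 [-0.3582595  -0.26981328  0.00119383] front [ 0.55531312 -0.00215146  0.01245229]
```

View pics/p3_side.png

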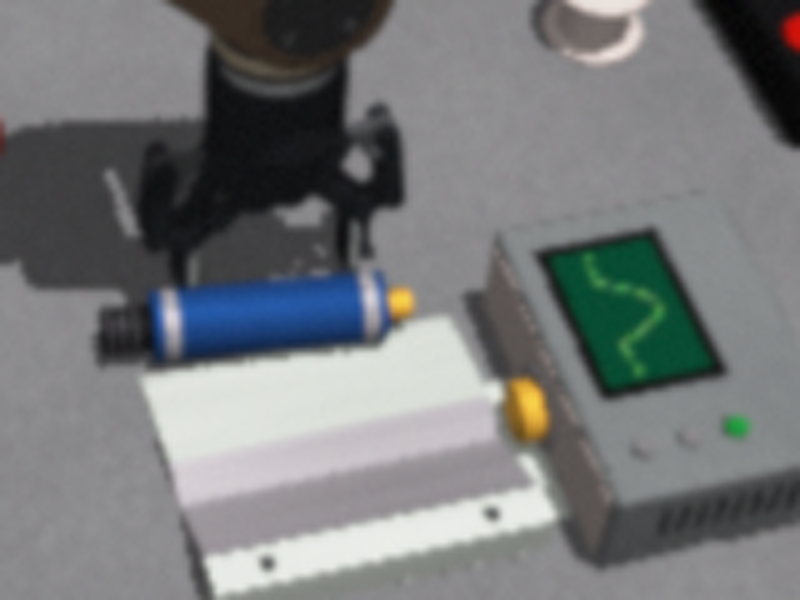

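```bash
cat > meas.py <<'E'
from h import *
import pickle
c=pickle.load(open("o.pkl","rb"))["side"]
def m(pl,ld,z=.02,off=(250,170),k=5):
    q=(np.array([pl,ld])+.5)/k-.5+off;X=onz(c,q,z);d=X[0]-X[1]
    L=[ (np.array([[np.cos(FX[2]),np.sin(FX[2])],[-np.sin(FX[2]),np.cos(FX[2])]])@(x[:2]-FX[:2])).round(4) for x in X]
    print(X.round(4).tolist(),"len",np.linalg.norm(d),"yaw",np.arctan2(d[1],d[0]),"fix",L)
m((385,190),(83,218));m((400,251),(92,281));m((412,303),(102,338))
E
python3 meas.py
python3 - <<'E'
from h import *
c=cam("scene");crop(c,"pics/p3_scene.png",180,160,150,110,5)
E
```

```text
[[0.6391, 0.0457, 0.02], [0.4643, 0.0719, 0.02]] len 0.1767209331984462 yaw -0.14868532787755628 fix [array([0.0825, 0.1702]), array([-0.0929,  0.1912])]
[[0.6322, 0.0007, 0.02], [0.4577, 0.0264, 0.02]] len 0.17638519283397375 yaw -0.14608631761906343 fix [array([0.077 , 0.1251]), array([-0.0982,  0.1455])]
[[0.6261, -0.0359, 0.02], [0.4529, -0.0133, 0.02]] len 0.1746699364552414 yaw -0.1301538931411781 fix [array([0.0719, 0.0883]), array([-0.1018,  0.1057])]
```

View pics/p3_scene.png

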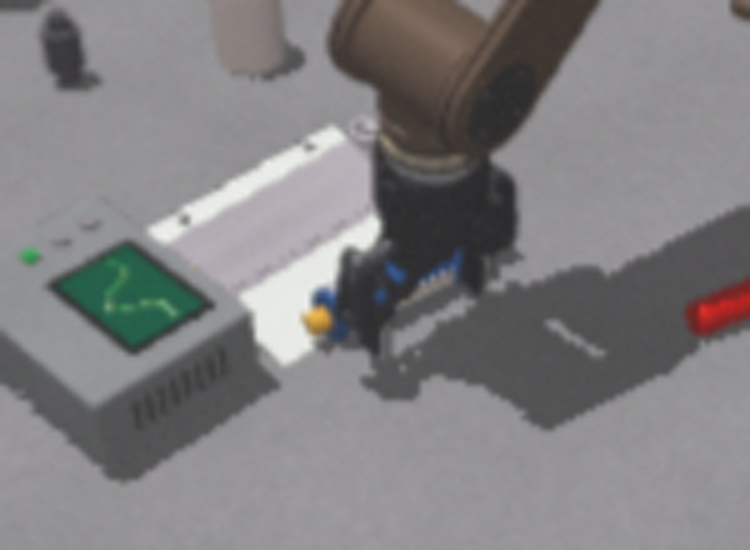

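apply_moves(steps=[{"tx":0,"ty":3,"tz":0.3,"wx":0,"wy":0,"wz":0},{"tx":0,"ty":6,"tz":0.5,"wx":0,"wy":0,"wz":0},{"tx":0,"ty":9,"tz":0.5,"wx":0,"wy":0,"wz":0},{"tx":0,"ty":12,"tz":0.4,"wx":0,"wy":0,"wz":0},{"tx":0,"ty":15,"tz":0.2,"wx":0,"wy":0,"wz":0}])

```text
time: 6.5
eef_pos: [0.5577, 0.013, 0.1717]
tcp_rot: [0.998, -0.015, -0.007, 0.06]
contact_force: [0.2, 1.5, 1.0]
opening: 1.003
```

```bash
python3 look.py p4
```

```text
6.5 [0.55767049 0.01300535 0.17166919] yaw -0.030780365002041548 tilt 0.11893525694233406 [0.18105161 1.45454103 1.04909612] front [ 0.55491691 -0.0168965   0.01412778]
```

View pics/p4_side.png

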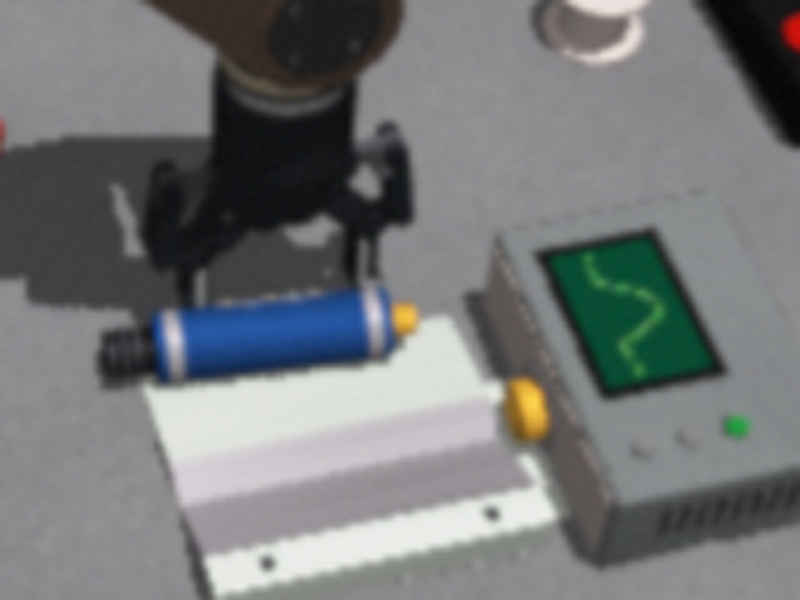

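apply_moves(steps=[{"tx":0,"ty":3,"tz":-0.3,"wx":0,"wy":0,"wz":0},{"tx":0,"ty":6,"tz":-0.6,"wx":0,"wy":0,"wz":0},{"tx":0,"ty":9,"tz":-0.9,"wx":0,"wy":0,"wz":0},{"tx":0,"ty":12,"tz":-1.2,"wx":0,"wy":0,"wz":0}])

```text
time: 6.95
eef_pos: [0.5574, 0.0013, 0.1744]
tcp_rot: [0.998, -0.015, -0.007, 0.06]
contact_force: [-1.5, 3.1, 1.1]
opening: 1.002
```

```bash
python3 look.py p5;python3 - <<'E'
from h import *
c=cam("scene");crop(c,"pics/p5_scene.png",180,160,150,110,5)
c=cam("wrist");cv2.imwrite("pics/p5_w.png",c["img"][:,:,::-1])
E
```

```text
6.95 [0.55737378 0.00131771 0.17437677] yaw -0.0307057286267788 tilt 0.11890635258271706 [-1.49985566  3.1192099   1.08855872] front [ 0.55465128 -0.02857961  0.01683396]
```

View pics/p5_side.png

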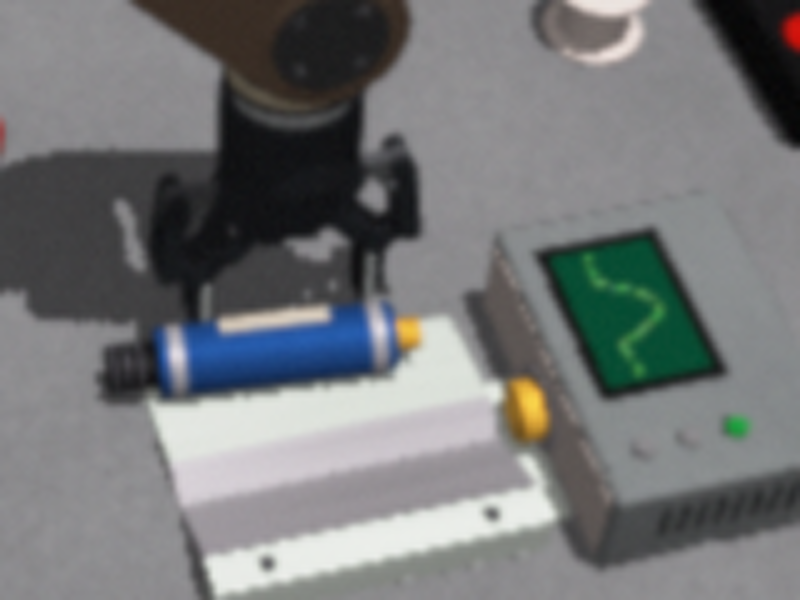

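View pics/p5_w.png

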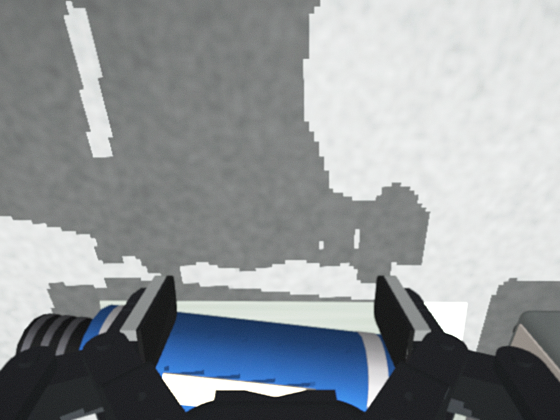

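apply_moves(steps=[{"tx":0,"ty":3,"tz":-0.3,"wx":0,"wy":0,"wz":0},{"tx":0,"ty":6,"tz":-0.6,"wx":0,"wy":0,"wz":0},{"tx":0,"ty":9,"tz":-0.9,"wx":0,"wy":0,"wz":0},{"tx":0,"ty":12,"tz":-1.2,"wx":0,"wy":0,"wz":0},{"tx":0,"ty":15,"tz":-1.5,"wx":0,"wy":0,"wz":0},{"tx":0,"ty":18,"tz":-1.8,"wx":0,"wy":0,"wz":0},{"tx":0,"ty":21,"tz":-2.1,"wx":0,"wy":0,"wz":0},{"tx":0,"ty":24,"tz":-2.4,"wx":0,"wy":0,"wz":0}])

```text
time: 7.9
eef_pos: [0.5567, -0.0224, 0.1795]
tcp_rot: [0.998, -0.015, -0.007, 0.06]
contact_force: [0.1, 2.3, 1.8]
opening: 1.002
```

```bash
python3 look.py p6;python3 - <<'E'
from h import *
c=cam("wrist");cv2.imwrite("pics/p6_w.png",c["img"][:,:,::-1])
E
```

```text
7.9 [ 0.55666906 -0.02238676  0.17952856] yaw -0.030819089044357383 tilt 0.1190088802896992 [0.11883987 2.30104624 1.78109128] front [ 0.5539042  -0.0523002   0.02198954]
```

View pics/p6_side.png

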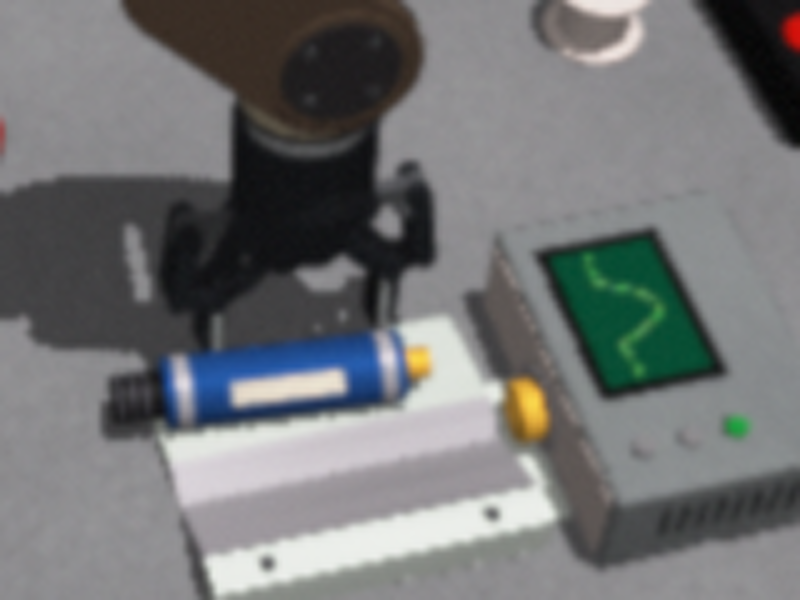

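View pics/p6_w.png

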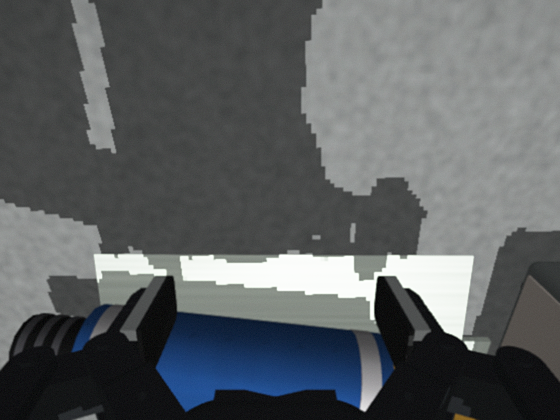

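apply_moves(steps=[{"tx":0,"ty":3,"tz":-0.3,"wx":0,"wy":0,"wz":0},{"tx":0,"ty":6,"tz":-0.6,"wx":0,"wy":0,"wz":0},{"tx":0,"ty":9,"tz":-0.9,"wx":0,"wy":0,"wz":0},{"tx":0,"ty":12,"tz":-1.2,"wx":0,"wy":0,"wz":0},{"tx":0,"ty":14,"tz":-1.4,"wx":0,"wy":0,"wz":0},{"tx":0,"ty":16,"tz":-1.6,"wx":0,"wy":0,"wz":0},{"tx":0,"ty":18,"tz":-1.8,"wx":0,"wy":0,"wz":0},{"tx":0,"ty":20,"tz":-2,"wx":0,"wy":0,"wz":0}])

```text
time: 8.8
eef_pos: [0.5561, -0.0419, 0.1838]
tcp_rot: [0.998, -0.015, -0.007, 0.06]
contact_force: [-0.1, 3.4, 0.8]
opening: 0.999
```

```bash
python3 look.py p7;python3 - <<'E'
from h import *
c=cam("wrist");cv2.imwrite("pics/p7_w.png",c["img"][:,:,::-1])
E
```

```text
8.8 [ 0.55609837 -0.04186049  0.18382835] yaw -0.030698478759451413 tilt 0.11903055085605092 [-0.13177509  3.35481448  0.80553219] front [ 0.55332878 -0.07177739  0.02629007]
```

View pics/p7_side.png

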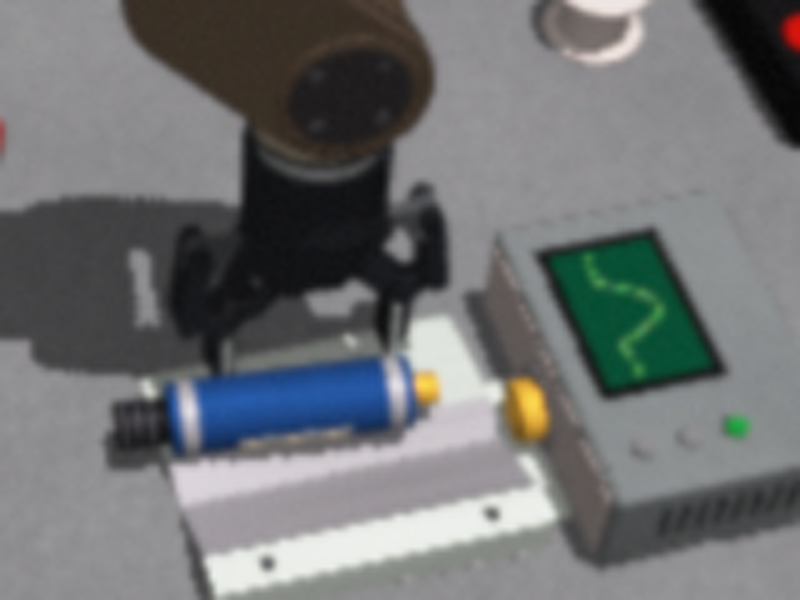

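View pics/p7_w.png

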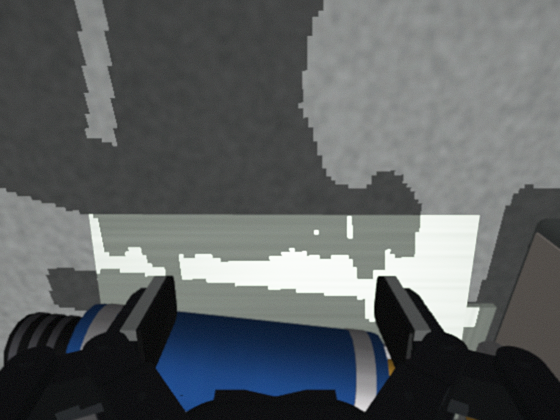

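apply_moves(steps=[{"tx":0,"ty":2,"tz":0.1,"wx":0,"wy":0,"wz":0},{"tx":0,"ty":4,"tz":0.2,"wx":0,"wy":0,"wz":0},{"tx":0,"ty":6,"tz":0.4,"wx":0,"wy":0,"wz":0},{"tx":0,"ty":8,"tz":0.6,"wx":0,"wy":0,"wz":0},{"tx":0,"ty":10,"tz":0.8,"wx":0,"wy":0,"wz":0}])

```text
time: 9.4
eef_pos: [0.5558, -0.0521, 0.1842]
tcp_rot: [0.998, -0.015, -0.007, 0.06]
contact_force: [-0.3, -0.4, -0.3]
opening: 0.996
```

```bash
python3 look.py p8
```

```text
9.4 [ 0.55584098 -0.05213155  0.18420186] yaw -0.030062458147605952 tilt 0.11980621683024942 [-0.346112   -0.44098822 -0.25825533] front [ 0.55312984 -0.08217086  0.02668586]
```

View pics/p8_side.png

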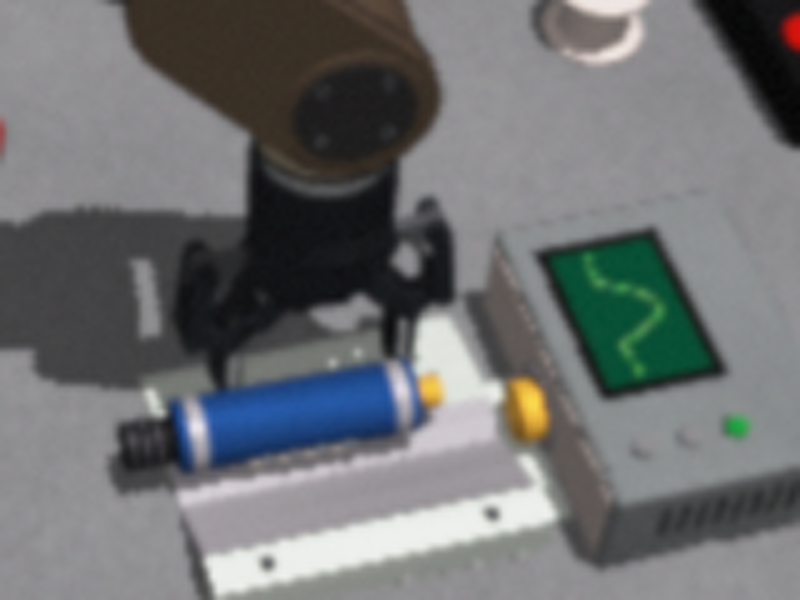

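apply_moves(steps=[{"tx":0,"ty":2,"tz":0.2,"wx":0,"wy":0,"wz":0},{"tx":0,"ty":4,"tz":0.4,"wx":0,"wy":0,"wz":0},{"tx":0,"ty":6,"tz":0.7,"wx":0,"wy":0,"wz":0},{"tx":0,"ty":6,"tz":0.7,"wx":0,"wy":0,"wz":0}])

```text
time: 9.85
eef_pos: [0.5557, -0.0581, 0.1843]
tcp_rot: [0.998, -0.015, -0.007, 0.06]
contact_force: [0.0, -0.1, 0.3]
opening: 0.997
```

```bash
python3 look.py p9
```

```text
9.85 [ 0.55565899 -0.0581082   0.18426933] yaw -0.0309378099376696 tilt 0.11922228085922841 [ 0.02087126 -0.11063855  0.3166136 ] front [ 0.55290958 -0.08805522  0.02673642]
```

View pics/p9_side.png

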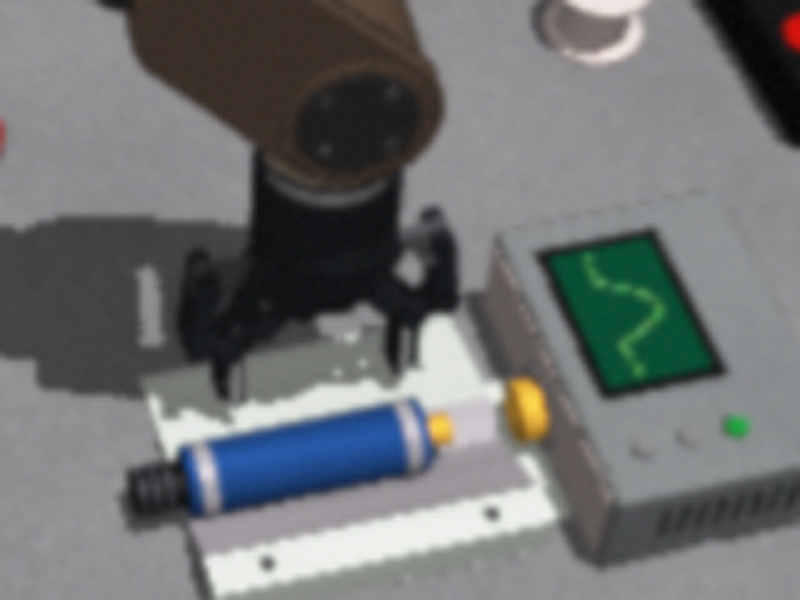

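The filter is seated in the V and aligned. I'll retreat, close the hand and measure.

apply_moves(steps=[{"tx":0,"ty":-10,"tz":-5,"wx":0,"wy":0,"wz":0},{"tx":0,"ty":-20,"tz":-30,"wx":0,"wy":0,"wz":0},{"tx":0,"ty":-20,"tz":-70,"wx":0,"wy":0,"wz":0},{"tx":0,"ty":-20,"tz":-110,"wx":0,"wy":0,"wz":0},{"tx":0,"ty":-20,"tz":-140,"wx":0,"wy":0,"wz":0},{"tx":0,"ty":-20,"tz":-140,"wx":0,"wy":0,"wz":0}], hand=0)

```text
time: 10.5
eef_pos: [0.5599, -0.0204, 0.3271]
tcp_rot: [0.998, -0.015, -0.001, 0.061]
contact_force: [0.5, 0.0, 0.4]
opening: 0.001
```

```bash
python3 look.py q1;python3 - <<'E'
from h import *
import pickle
c=cam("wrist");cv2.imwrite("pics/q1_w.png",c["img"][:,:,::-1]);pickle.dump(c,open("w2.pkl","wb"))
E
```

```text
10.5 [ 0.55991717 -0.02036868  0.32712603] yaw -0.029338139082357984 tilt 0.12115851764837568 [0.48292736 0.03331053 0.35767317] front [ 0.55895166 -0.05062124  0.16963047]
```

View pics/q1_side.png

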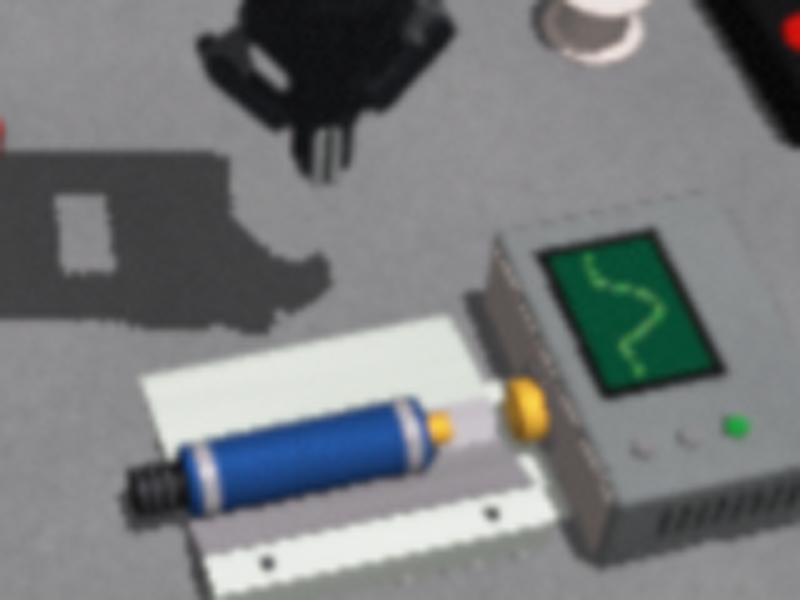

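View pics/q1_w.png

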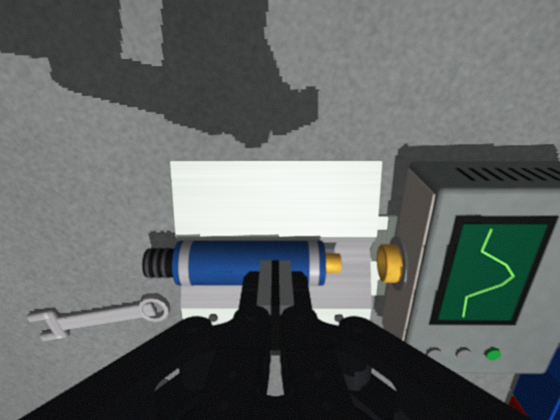

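```bash
python3 - <<'E'
from h import *
import pickle
c=pickle.load(open("w2.pkl","rb"));crop(c,"pics/q1_c.png",135,150,280,180,2.8)
E
```

```text
(no output)
```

View pics/q1_c.png

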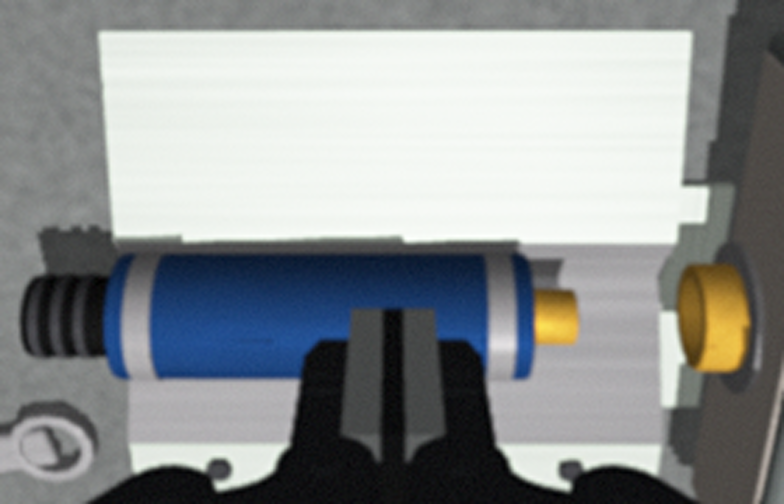

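```bash
python3 - <<'E'
from h import *
import pickle
from scipy.optimize import least_squares
c=pickle.load(open("w2.pkl","rb"))
u=lambda P:(np.array(P)+.5)/2.8-.5+(135,150)
def W(p,L):
    cc,s=np.cos(p[2]),np.sin(p[2]);L=np.array(L)/1000.
    return np.c_[cc*L[:,0]-s*L[:,1]+p[0],s*L[:,0]+cc*L[:,1]+p[1],L[:,2]]
L=[(-85,87,0),(95,87,0),(-85,21,14),(95,21,14),(-85,-48,30),(95,-48,30)]
uv=u([(98,31),(692,31),(112,242),(676,243),(128,443),(662,443)])
s=least_squares(lambda p:(proj(c,W(p,L))-uv).ravel(),FX);print(s.x,s.fun.reshape(-1,2).round(1).tolist())
X=onz(c,u([(22,317),(578,317),(533,316),(690,317)]),.025);F=s.x
print(X.round(4).tolist())
R=np.array([[np.cos(F[2]),np.sin(F[2])],[-np.sin(F[2]),np.cos(F[2])]]);print((R@(X[:,:2]-F[:2]).T).T.round(4).tolist())
# target: closed tip: hover left of load end
E
```

```text
[ 0.55087037 -0.12408716 -0.02756611] [[0.3, 0.1], [-0.5, 0.1], [0.8, -0.1], [-0.3, -0.3], [-0.2, -0.2], [-0.0, 0.2]]
[[0.4365, -0.1214, 0.025], [0.6146, -0.1261, 0.025], [0.6003, -0.1254, 0.025], [0.6504, -0.127, 0.025]]
[[-0.1144, -0.0005], [0.0638, -0.0003], [0.0494, 0.0001], [0.0995, -0.0002]]
```

```bash
sed -i 's/^FX=.*/FX=np.array([.551,-.124,-.0285])/' h.py; python3 - <<'E'
from h import *
import pickle
s=readout.get_state();print(s["qpos"].round(2),s["eef_pos"])
print(f2w(-.143,0))
for t in([.412,-.120,.09],[.412,-.120,.017]): print(tipgoal(t,FX[2],0,L=.173).round(3))
c=pickle.load(open("w2.pkl","rb"));print("spanner",onz(c,[(155,297),(155,320),(30,320)],.004).round(3).tolist())
E
```

```text
[-0.2   0.12  1.93 -0.14  1.08 -0.11] [ 0.55831675 -0.02059612  0.32167495]
[ 0.40805807 -0.11992505]
[-1.42678e+02  9.58360e+01  7.20480e+01  1.20000e-01  1.00000e-02
 -1.00000e-03]
[-1.41952e+02  8.71250e+01  1.44523e+02  1.20000e-01  1.00000e-02
 -1.00000e-03]
spanner [[0.431, -0.178, 0.004], [0.425, -0.209, 0.004], [0.293, -0.205, 0.004]]
```

apply_moves(steps=[{"tx":-142,"ty":96,"tz":30,"wx":0.12,"wy":0.01,"wz":0},{"tx":-142,"ty":96,"tz":30,"wx":0.12,"wy":0.01,"wz":0},{"tx":-142,"ty":96,"tz":40,"wx":0.12,"wy":0.01,"wz":0},{"tx":-142,"ty":96,"tz":60,"wx":0.12,"wy":0.01,"wz":0},{"tx":-142,"ty":96,"tz":72,"wx":0.12,"wy":0.01,"wz":0},{"tx":-142,"ty":96,"tz":72,"wx":0.12,"wy":0.01,"wz":0},{"tx":-142,"ty":96,"tz":72,"wx":0.12,"wy":0.01,"wz":0}])

```text
time: 11.3
eef_pos: [0.413, -0.1205, 0.262]
tcp_rot: [1.0, -0.015, -0.001, -0.001]
contact_force: [0.1, -0.9, 0.5]
opening: 0.001
```

```bash
python3 - <<'E'
from h import *
s=readout.get_state();print(s["qpos"].round(2),s["eef_pos"],Ro.from_quat(s["tcp_rot"]).as_matrix().round(3).tolist())
print(tipgoal([.412,-.120,.017],FX[2],0,L=.173).round(3))
E
python3 look.py q2
```

```text
[-0.52 -0.09  2.27 -0.    0.97 -0.49] [ 0.41297019 -0.12048655  0.26200363] [[1.0, -0.03, -0.003], [-0.03, -1.0, 0.002], [-0.003, -0.001, -1.0]]
[-7.8700e-01 -3.5200e-01  7.2007e+01 -1.0000e-03  3.0000e-03 -1.0000e-03]
11.3 [ 0.41297019 -0.12048655  0.26200363] yaw -0.029876307075025695 tilt -0.0015470548620560704 [ 0.06881455 -0.89806578  0.45618225] front [ 0.41220974 -0.1312341   0.10198828]
```

View pics/q2_side.png

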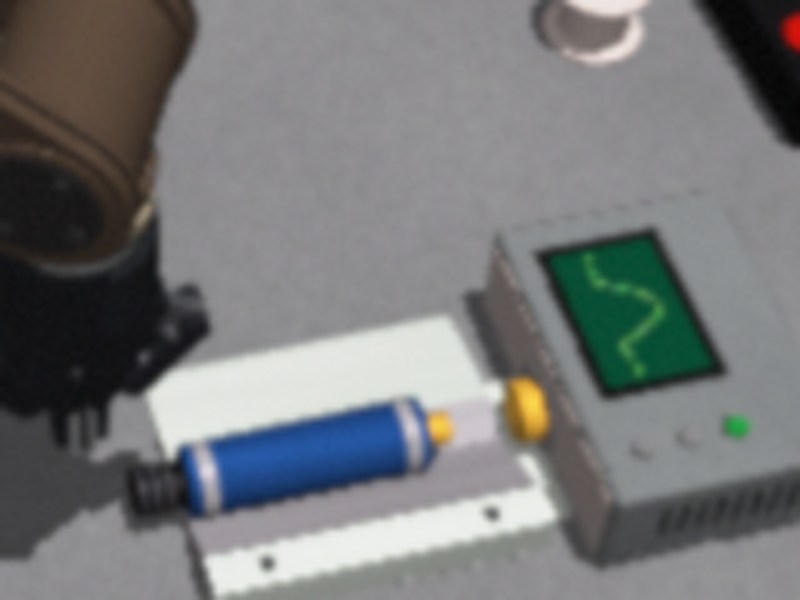

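apply_moves(steps=[{"tx":-3,"ty":0,"tz":20,"wx":0,"wy":0,"wz":0},{"tx":-3,"ty":0,"tz":40,"wx":0,"wy":0,"wz":0},{"tx":-3,"ty":0,"tz":50,"wx":0,"wy":0,"wz":0},{"tx":-3,"ty":0,"tz":60,"wx":0,"wy":0,"wz":0},{"tx":-3,"ty":0,"tz":70,"wx":0,"wy":0,"wz":0},{"tx":-3,"ty":0,"tz":71,"wx":0,"wy":0,"wz":0},{"tx":-3,"ty":0,"tz":71,"wx":0,"wy":0,"wz":0}])

```text
time: 12.05
eef_pos: [0.4096, -0.1206, 0.1915]
tcp_rot: [1.0, -0.015, -0.001, -0.0]
contact_force: [0.1, -0.2, 0.1]
opening: -0.001
```

```bash
python3 - <<'E'
from h import *
c=cam("wrist");cv2.imwrite("pics/q3_w.png",c["img"][:,:,::-1])
c=cam("scene");crop(c,"pics/q3_scene.png",170,150,150,110,5)
E
python3 look.py q3
```

```text
12.15 [ 0.40976359 -0.1208033   0.19200526] yaw -0.030172852501516943 tilt -8.877096137795997e-05 [ 0.466846   -0.49452141 -0.1058141 ] front [ 0.40932315 -0.13178409  0.03200454]
```

View pics/q3_side.png

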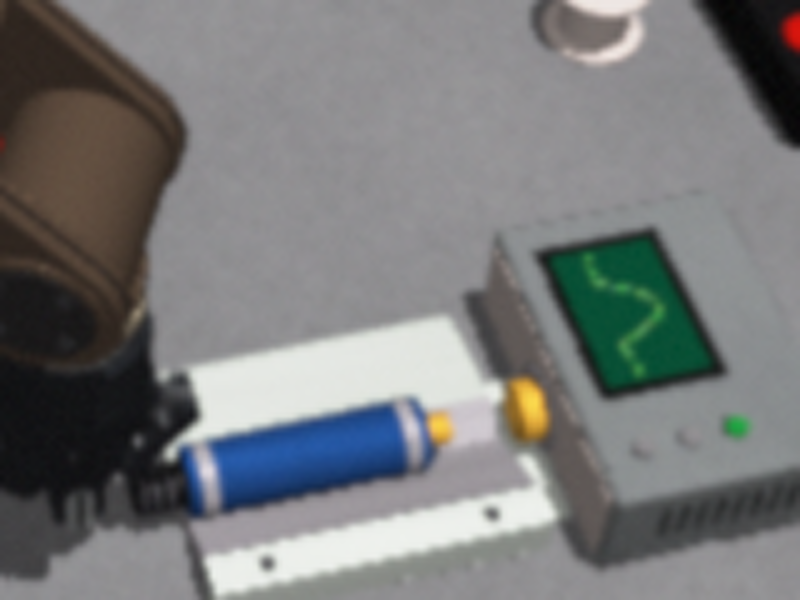

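View pics/q3_w.png

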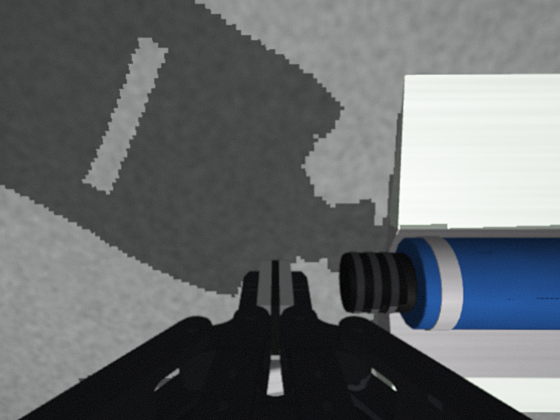

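apply_moves(steps=[{"tx":3,"ty":0,"tz":0,"wx":0,"wy":0,"wz":0},{"tx":6,"ty":0,"tz":0,"wx":0,"wy":0,"wz":0},{"tx":9,"ty":0,"tz":0,"wx":0,"wy":0,"wz":0},{"tx":12,"ty":0,"tz":0,"wx":0,"wy":0,"wz":0},{"tx":14,"ty":0,"tz":0,"wx":0,"wy":0,"wz":0},{"tx":16,"ty":0,"tz":0,"wx":0,"wy":0,"wz":0},{"tx":18,"ty":0,"tz":0,"wx":0,"wy":0,"wz":0},{"tx":20,"ty":0,"tz":0,"wx":0,"wy":0,"wz":0},{"tx":22,"ty":0,"tz":0,"wx":0,"wy":0,"wz":0}])

```text
time: 13.1
eef_pos: [0.4311, -0.1212, 0.1912]
tcp_rot: [1.0, -0.015, -0.002, -0.001]
contact_force: [-3.3, 0.2, 1.2]
opening: 0.001
```

```bash
python3 - <<'E'
from h import *
c=cam("wrist");cv2.imwrite("pics/q4_w.png",c["img"][:,:,::-1])
E
python3 look.py q4
```

```text
13.15 [ 0.43145997 -0.12122932  0.19125083] yaw -0.030333808664323326 tilt -0.0010355354790884072 [-1.90531061  0.4041207  -0.02160155] front [ 0.4307822  -0.13205857  0.03124062]
```

View pics/q4_side.png

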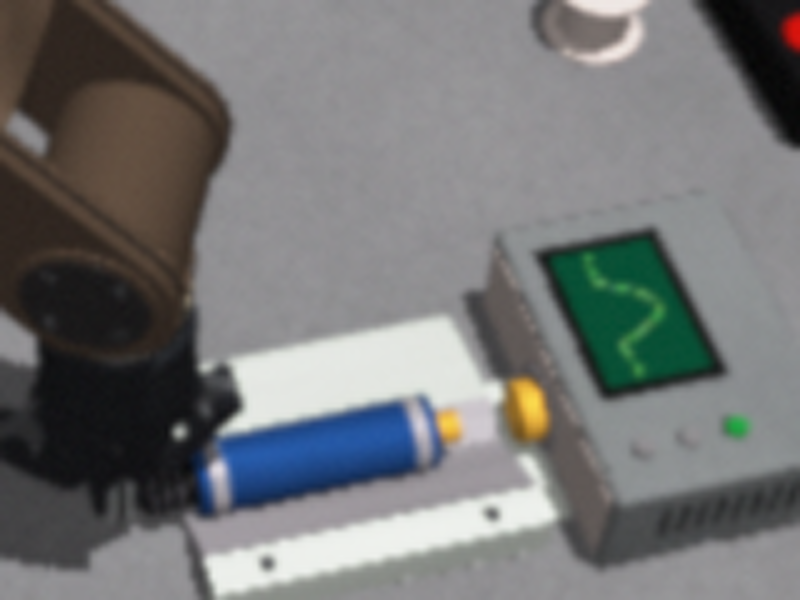

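View pics/q4_w.png

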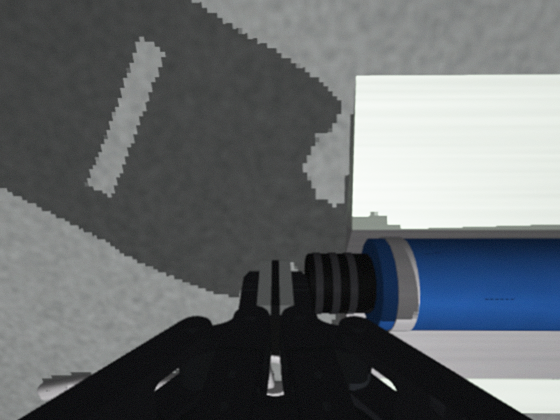

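apply_moves(steps=[{"tx":3,"ty":0,"tz":0,"wx":0,"wy":0,"wz":0},{"tx":6,"ty":0,"tz":0,"wx":0,"wy":0,"wz":0},{"tx":9,"ty":0,"tz":0,"wx":0,"wy":0,"wz":0},{"tx":12,"ty":0,"tz":0,"wx":0,"wy":0,"wz":0},{"tx":15,"ty":0,"tz":0,"wx":0,"wy":0,"wz":0},{"tx":18,"ty":0,"tz":0,"wx":0,"wy":0,"wz":0},{"tx":21,"ty":0,"tz":0,"wx":0,"wy":0,"wz":0},{"tx":24,"ty":0,"tz":0,"wx":0,"wy":0,"wz":0},{"tx":27,"ty":0,"tz":0,"wx":0,"wy":0,"wz":0},{"tx":30,"ty":0,"tz":0,"wx":0,"wy":0,"wz":0},{"tx":33,"ty":0,"tz":0,"wx":0,"wy":0,"wz":0}])

```text
time: 14.3
eef_pos: [0.4647, -0.1223, 0.1914]
tcp_rot: [1.0, -0.015, -0.001, -0.0]
contact_force: [-1.4, 0.1, -0.6]
opening: 0.0
```

```bash
python3 look.py q5
```

```text
14.3 [ 0.46465257 -0.12228633  0.19138947] yaw -0.030154726610636402 tilt -0.0006252593730592834 [-1.41785257  0.13844109 -0.63455615] front [ 0.46406254 -0.13318129  0.03138337]
```

View pics/q5_side.png

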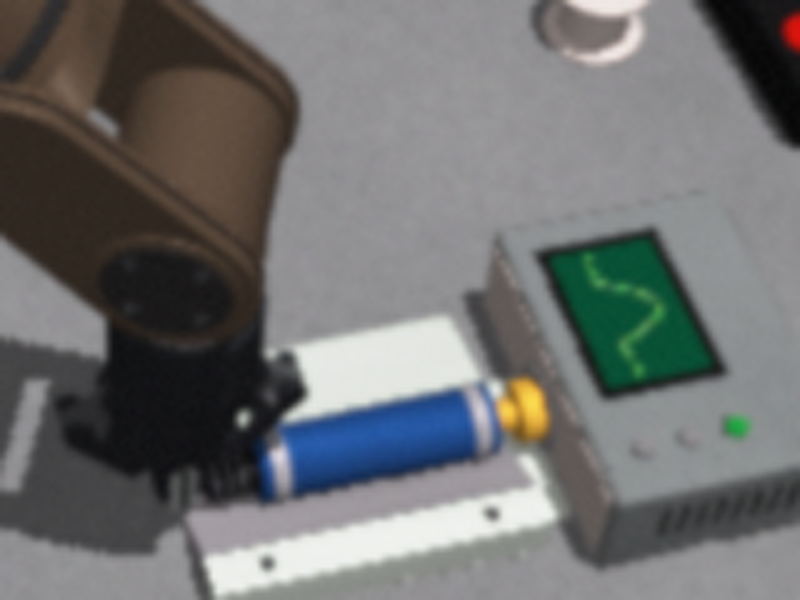

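Plug is entering the bore, with roughly 10 mm to go. I'll continue in small steps, watching the force.

apply_moves(steps=[{"tx":2,"ty":0,"tz":0,"wx":0,"wy":0,"wz":0},{"tx":4,"ty":0,"tz":0,"wx":0,"wy":0,"wz":0},{"tx":5,"ty":0,"tz":0,"wx":0,"wy":0,"wz":0},{"tx":6,"ty":0,"tz":0,"wx":0,"wy":0,"wz":0}])

```text
time: 14.75
eef_pos: [0.4704, -0.1225, 0.1914]
tcp_rot: [1.0, -0.015, -0.001, -0.0]
contact_force: [-3.6, 0.7, 0.7]
opening: -0.005
```

apply_moves(steps=[{"tx":1,"ty":0,"tz":0,"wx":0,"wy":0,"wz":0},{"tx":2,"ty":0,"tz":0,"wx":0,"wy":0,"wz":0}])

```text
time: 14.95
eef_pos: [0.4724, -0.1225, 0.1914]
tcp_rot: [1.0, -0.015, -0.001, -0.0]
contact_force: [-3.8, 0.5, 1.0]
opening: 0.004
```

```bash
python3 look.py q6
```

```text
14.95 [ 0.47239114 -0.12249037  0.1913925 ] yaw -0.030161135460827396 tilt -0.0007289304346519898 [-3.76951038  0.50732158  0.99190496] front [ 0.47175526 -0.13336873  0.03138545]
```

View pics/q6_side.png

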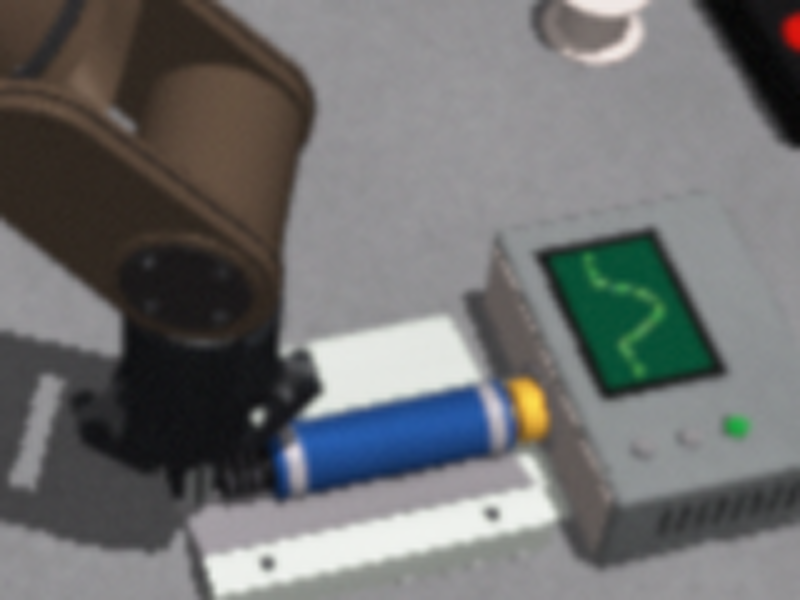

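apply_moves(steps=[{"tx":0.5,"ty":0,"tz":0,"wx":0,"wy":0,"wz":0},{"tx":1,"ty":0,"tz":0,"wx":0,"wy":0,"wz":0}])

```text
time: 15.2
eef_pos: [0.4734, -0.1225, 0.1914]
tcp_rot: [1.0, -0.015, -0.001, -0.0]
contact_force: [-3.1, 1.4, 0.9]
opening: 0.003
```

apply_moves(steps=[{"tx":0.5,"ty":0,"tz":0,"wx":0,"wy":0,"wz":0},{"tx":1,"ty":0,"tz":0,"wx":0,"wy":0,"wz":0}])

```text
time: 15.4
eef_pos: [0.4744, -0.1226, 0.1914]
tcp_rot: [1.0, -0.015, -0.001, -0.0]
contact_force: [-2.7, 0.6, 0.8]
opening: 0.001
```

apply_moves(steps=[{"tx":0.5,"ty":0,"tz":0,"wx":0,"wy":0,"wz":0},{"tx":1,"ty":0,"tz":0,"wx":0,"wy":0,"wz":0}])

```text
time: 15.6
eef_pos: [0.4754, -0.1226, 0.1914]
tcp_rot: [1.0, -0.015, -0.001, -0.0]
contact_force: [-3.3, 1.2, 2.0]
opening: -0.0
```

```bash
python3 look.py q7; python3 - <<'E'
from h import *
c=cam("side");crop(c,"pics/q7c.png",310,225,70,50,10)
E
```

```text
15.6 [ 0.47542377 -0.12259792  0.19138239] yaw -0.030128015308556636 tilt -0.0006626028025058897 [-3.29357733  1.20712751  1.956895  ] front [ 0.47481528 -0.13348691  0.03137596]
```

View pics/q7c.png

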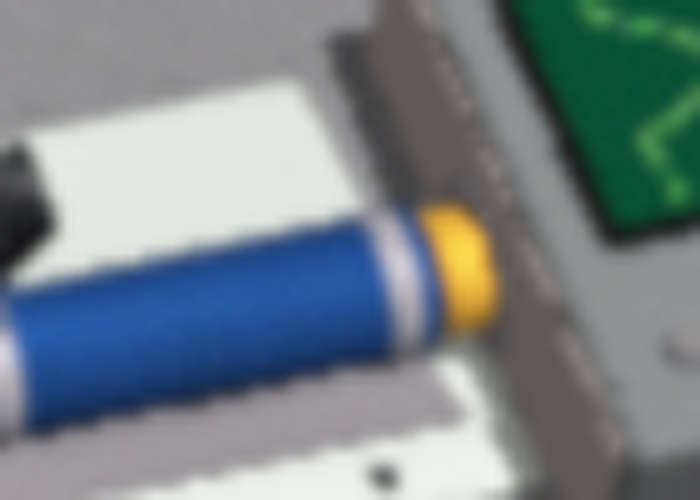

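apply_moves(steps=[{"tx":0.5,"ty":0,"tz":0,"wx":0,"wy":0,"wz":0},{"tx":1,"ty":0,"tz":0,"wx":0,"wy":0,"wz":0}])

```text
time: 15.9
eef_pos: [0.4764, -0.1226, 0.1914]
tcp_rot: [1.0, -0.015, -0.001, -0.0]
contact_force: [-3.1, 0.2, 2.1]
opening: -0.002
```

apply_moves(steps=[{"tx":0.5,"ty":0,"tz":0,"wx":0,"wy":0,"wz":0},{"tx":1,"ty":0,"tz":0,"wx":0,"wy":0,"wz":0}])

```text
time: 16.1
eef_pos: [0.4774, -0.1227, 0.1914]
tcp_rot: [1.0, -0.015, -0.001, -0.0]
contact_force: [-3.4, 0.2, 1.8]
opening: -0.001
```

apply_moves(steps=[{"tx":0.5,"ty":0,"tz":0,"wx":0,"wy":0,"wz":0},{"tx":1,"ty":0,"tz":0,"wx":0,"wy":0,"wz":0}])

```text
time: 16.3
eef_pos: [0.4782, -0.1227, 0.1913]
tcp_rot: [1.0, -0.015, -0.002, -0.0]
contact_force: [-5.2, 0.6, 3.8]
opening: -0.001
```

apply_moves(steps=[{"tx":0.5,"ty":0,"tz":0,"wx":0,"wy":0,"wz":0},{"tx":1,"ty":0,"tz":0,"wx":0,"wy":0,"wz":0}])

```text
time: 16.5
eef_pos: [0.4788, -0.1227, 0.1913]
tcp_rot: [1.0, -0.015, -0.003, -0.001]
contact_force: [-9.0, -0.2, 6.7]
opening: -0.002
```

```bash
python3 - <<'E'
from h import *
c=cam("side");crop(c,"pics/q8c.png",310,225,70,50,10)
c=cam("wrist");cv2.imwrite("pics/q8_w.png",c["img"][:,:,::-1])
E
```

```text
(no output)
```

View pics/q8c.png

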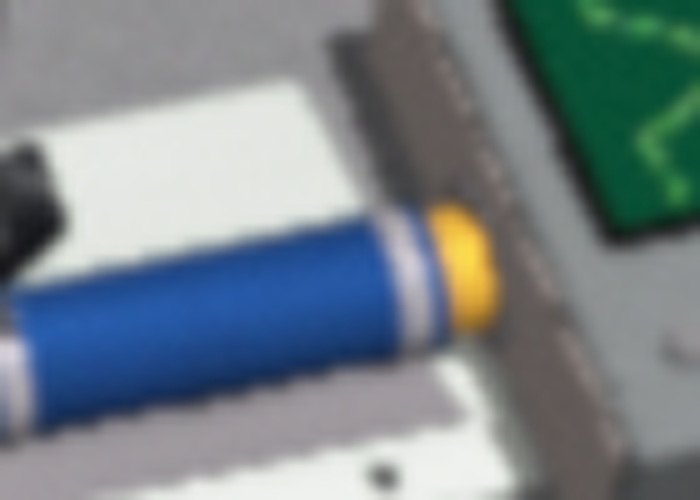

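View pics/q8_w.png

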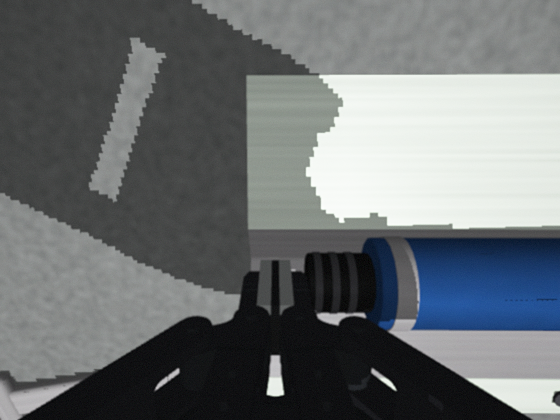

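apply_moves(steps=[{"tx":-2,"ty":0,"tz":0,"wx":0,"wy":0,"wz":0},{"tx":-6,"ty":0,"tz":0,"wx":0,"wy":0,"wz":0},{"tx":-15,"ty":0,"tz":0,"wx":0,"wy":0,"wz":0},{"tx":-30,"ty":0,"tz":-10,"wx":0,"wy":0,"wz":0},{"tx":-30,"ty":0,"tz":-50,"wx":0,"wy":0,"wz":0},{"tx":-30,"ty":0,"tz":-90,"wx":0,"wy":0,"wz":0},{"tx":10,"ty":0,"tz":-120,"wx":0,"wy":0,"wz":0},{"tx":60,"ty":-30,"tz":-150,"wx":0,"wy":0,"wz":0},{"tx":90,"ty":-60,"tz":-150,"wx":0,"wy":0,"wz":0},{"tx":90,"ty":-60,"tz":-150,"wx":0,"wy":0,"wz":0},{"tx":90,"ty":-60,"tz":-150,"wx":0,"wy":0,"wz":0},{"tx":90,"ty":-60,"tz":-150,"wx":0,"wy":0,"wz":0}])

```text
time: 17.8
eef_pos: [0.5705, -0.0658, 0.3402]
tcp_rot: [1.0, -0.015, -0.002, -0.0]
contact_force: [-0.8, 0.6, -0.8]
opening: -0.003
```

```bash
python3 - <<'E'
from h import *
import pickle
s=readout.get_state();print(s["time"],s["eef_pos"],s["dq"].round(3),s["contact_force"])
c=cam("wrist");pickle.dump(c,open("w3.pkl","wb"));crop(c,"pics/r_w.png",*(0,0,560,420),1)
d=cam("side");crop(d,"pics/r_c.png",240,210,150,100,5)
E
```

```text
17.8 [ 0.57050755 -0.06578064  0.34021145] [-0.015 -0.006  0.013 -0.001 -0.     0.003] [-0.76707914  0.57754515 -0.8305604 ]
```

View pics/r_w.png

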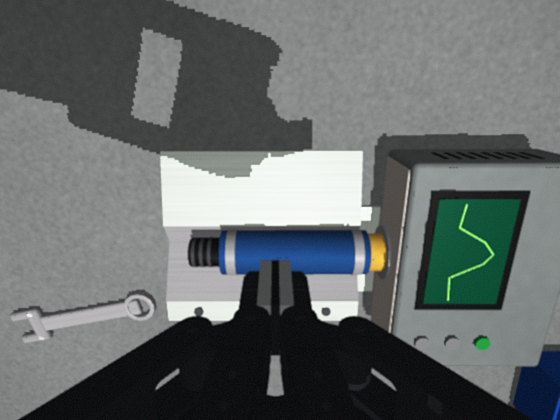

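View pics/r_c.png

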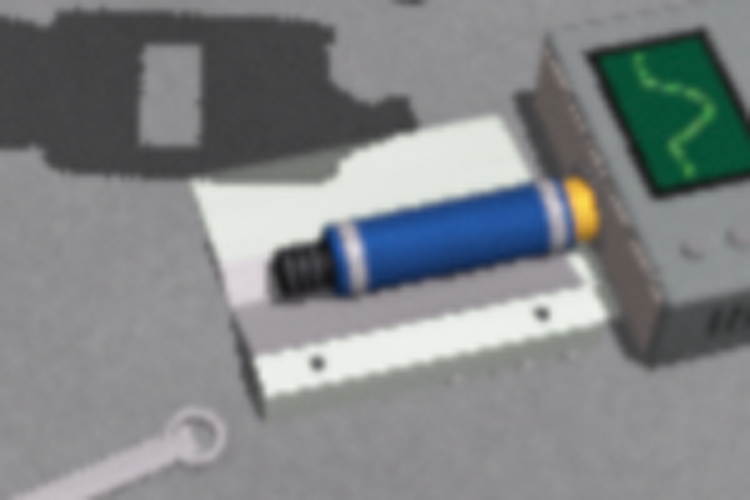

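apply_moves(steps=[{"tx":40,"ty":-10,"tz":20,"wx":0,"wy":0,"wz":0},{"tx":78,"ty":-20,"tz":45,"wx":0,"wy":0,"wz":0},{"tx":78,"ty":-20,"tz":45,"wx":0,"wy":0,"wz":0},{"tx":78,"ty":-20,"tz":45,"wx":0,"wy":0,"wz":0}])

```text
time: 18.3
eef_pos: [0.6493, -0.0486, 0.2936]
tcp_rot: [1.0, -0.015, -0.003, -0.001]
contact_force: [-0.1, -0.2, -0.3]
opening: 0.004
```

```bash
python3 - <<'E'
from h import *
import pickle
s=readout.get_state();print(s["time"],s["eef_pos"])
c=cam("wrist");pickle.dump(c,open("w4.pkl","wb"))
for p in [f2w(.034-.093,0),f2w(.034-.065,0),f2w(.099,0),f2w(.115,0)]: print(proj(c,np.r_[p,.025]).round(1))
P=proj(c,np.r_[f2w(.08,0),.025])[0];crop(c,"pics/r2.png",max(0,int(P[0])-70),int(P[1])-50,140,100,5);print(int(P[0])-70,int(P[1])-50)
E
```

```text
18.3 [ 0.64926912 -0.04855171  0.29356194]
[[ 81.6 299.9]]
[[116.8 299.9]]
[[279.8 300. ]]
[[299.9 300. ]]
185 249
```

View pics/r2.png

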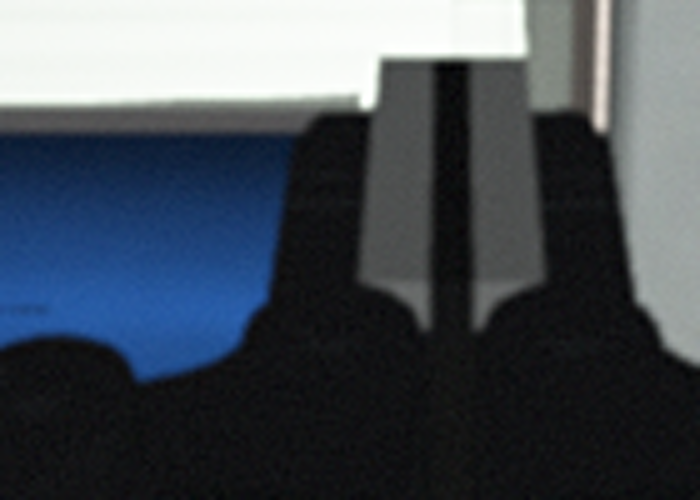

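Fingers block the port in this view, so I'll move the hand to −y and up for a clear one.

apply_moves(steps=[{"tx":0,"ty":20,"tz":-30,"wx":0,"wy":0,"wz":0},{"tx":0,"ty":60,"tz":-40,"wx":0,"wy":0,"wz":0},{"tx":0,"ty":105,"tz":-40,"wx":0,"wy":0,"wz":0},{"tx":0,"ty":125,"tz":-40,"wx":0,"wy":0,"wz":0},{"tx":0,"ty":125,"tz":-40,"wx":0,"wy":0,"wz":0},{"tx":0,"ty":125,"tz":-40,"wx":0,"wy":0,"wz":0}])

```text
time: 18.95
eef_pos: [0.6454, -0.1731, 0.3371]
tcp_rot: [1.0, -0.016, -0.0, -0.0]
contact_force: [-0.5, 0.0, -0.0]
opening: -0.0
```

```bash
python3 - <<'E'
from h import *
import pickle
s=readout.get_state();print(s["time"],s["eef_pos"])
c=cam("wrist");pickle.dump(c,open("w4.pkl","wb"))
for p in [f2w(.034-.093,0),f2w(.034-.065,0),f2w(.099,0),f2w(.115,0)]: print(proj(c,np.r_[p,.025]).round(1))
crop(c,"pics/r3.png",80,80,260,180,3);crop(c,"pics/r4.png",240,130,80,60,9)
E
```

```text
18.95 [ 0.64539981 -0.17306377  0.33710852]
[[ 79.5 134.8]]
[[114.8 134.7]]
[[277.8 134.4]]
[[297.8 134.3]]
```

View pics/r3.png

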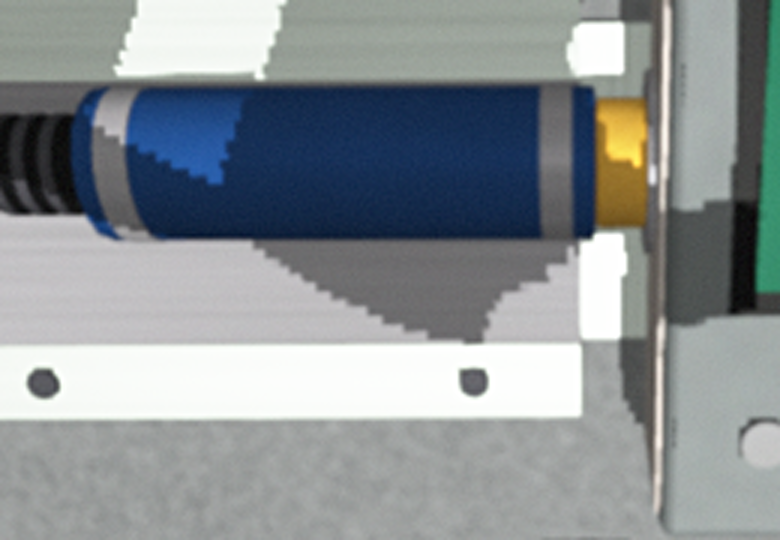

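View pics/r4.png

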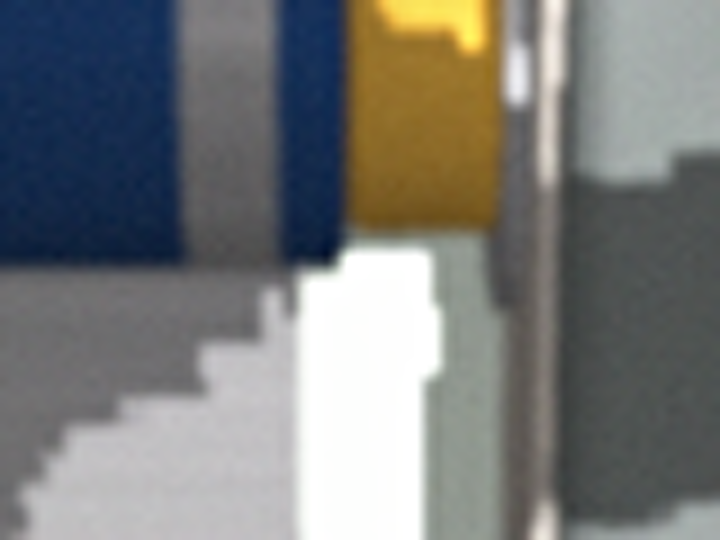

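The view from above shows the tube face right against the full-width collar. No plug shows and there is no gap. The hand is clear, so I'm handing in.

```bash
python3 - <<'E'
from h import *
s=readout.get_state();print(s["time"],s["contact_force"]);print(ctrl.sign_off())
E
```

```text
19.0 [0.22851903 0.44717156 0.13847375]
the job is handed in; nothing more can be done
None
```

I rolled the blue filter across the bench, up the ramp and into the V. I then pushed it along the V with closed fingertips on its black load end until it stopped, took the hand away and handed in at 19.0 s.

**Last checks:**
- **Plug home:** the wrist picture from almost straight above the port shows the tube's end face against the 34 mm collar, with no plug showing and no gap. At the stop the push force rose from about 3 N to 9 N, against the 35 N limit.
- **Seating in the V:** before the push, the filter's axis measured within 1 mm of the V's line and parallel to it. I did not measure it again after the push; the later pictures show it still along the V.
- **Hand clear:** the last force reading was about 0.5 N, which is noise level.
- **Other things on the bench:** I came near none of them and saw nothing disturbed, but I did not measure their positions again.

**What disagreed:**
- **Alignment while rolling:** the filter did not turn with the hand on the flat, so it went up the ramp about 0.1 rad skewed, pushed by one finger. It straightened at the lip and in the V.
- **Where it stopped:** the stop came about 3 mm farther along than my rough estimate from the pictures.
- **Upward force at the stop:** I also read about 7 N upward on the tool there, which I could not fully explain. It was gone once I backed off.

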